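# Ready the tumble mixer for a sample run

## Task

Get the tumble mixer ready for its next run: first turn the drum on its shaft until the yellow stripe faces straight up, then put every sample bottle from the white board inside the drum. Only after that slide the red and the blue slider level with their green pointers. Leave the spray bottle, the tube rack and the steel beaker where they stand.

Things in the scene. Friction and masses are not known exactly. Their poses are not given: they have to be found in the camera images.
- mixer: White tumble mixer, fixed: solid base 150 x 345 mm, 52 mm high, two uprights (50 mm wide, tops 142 mm above the bench) with the drum's shaft between them, grey console 170 x 100 mm, 68 mm high, at its -y end. Origin on the bench below the drum's middle; y along the shaft, x away from the robot.
- drum: Open steel trough fixed to a shaft that turns without stops, stiff (0.25 N m), stays where left. Origin: its middle, on the axis, 120 mm above the bench. Axes turn with it: y along the level shaft, z out through the open side and the yellow stripe (stripe up = z up). No part is over 66 mm from the axis.
- drum_floor (a point): Middle of the trough's inner floor, 34 mm from the shaft axis on the drum's -z side. Axes as drum. Inside: 220 mm along y, 92 mm wide (x) at the floor, 112 mm at the rim; side rims 58 mm and 5 mm thick end plates 64 mm above this floor.
- grip_roller (a point): Centre, on the shaft axis, of the black rubber grip roller (44 mm diameter, 55 mm long) between the drum's +y end and the upright; fixed to the drum, same axes, yellow stripe on its z side. Turns the drum: e.g. gripped across its diameter from above and turned by tilting the gripper about the shaft, with re-grips.
- board: White board 240 x 200 mm, 8 mm thick, fixed, on which the bottles lie. Origin: centre of its underside.
- bottle0_mid (a point): Sample bottle: square amber body 26 x 26 x 48 mm with white label and green band, blue cap 20 mm diameter and 20 mm long at one end, 35 to 70 g, lying on a side on the white board. Point: centre of the square body. x along the bottle towards the cap; the square sides face y and z. None if this bottle is absent.
- bottle1_mid (a point): Sample bottle: square amber body 26 x 26 x 48 mm with white label and green band, blue cap 20 mm diameter and 20 mm long at one end, 35 to 70 g, lying on a side on the white board. Point: centre of the square body. x along the bottle towards the cap; the square sides face y and z. None if this bottle is absent.
- bottle2_mid (a point): Sample bottle: square amber body 26 x 26 x 48 mm with white label and green band, blue cap 20 mm diameter and 20 mm long at one end, 35 to 70 g, lying on a side on the white board. Point: centre of the square body. x along the bottle towards the cap; the square sides face y and z. None if this bottle is absent.
- bottle3_mid (a point): Sample bottle: square amber body 26 x 26 x 48 mm with white label and green band, blue cap 20 mm diameter and 20 mm long at one end, 35 to 70 g, lying on a side on the white board. Point: centre of the square body. x along the bottle towards the cap; the square sides face y and z. None if this bottle is absent.
- speed_cap (a point): Top centre of the red speed slider's cap (20 mm along the track, 14 mm across, 26 mm tall, underside 4 mm above the console; nearer the drum). Slides level along its x axis only, 90 mm of travel, friction about 1.5 N, stays where left. x: along the track, away from the robot.
- speed_target (a point): Green pointer lying on the console beside the red speed slider's track (on the drum side of it); the slider is set when the cap's middle (white line) is level with it along the track. Its x axis runs along the track.
- time_cap (a point): Top centre of the blue time slider's cap (20 mm along the track, 14 mm across, 26 mm tall, underside 4 mm above the console; farther from the drum). Slides level along its x axis only, 90 mm of travel, friction about 1.5 N, stays where left. x: along the track, away from the robot.
- time_target (a point): Green pointer lying on the console beside the blue time slider's track (on the far side of it); the slider is set when the cap's middle (white line) is level with it along the track. Its x axis runs along the track.
- spray: Red spray bottle, 68 mm diameter, 168 mm tall, bystander, not to be disturbed. Origin: centre of its underside.
- rack: Blue tube rack 70 x 150 mm, 65 mm tall, bystander, not to be disturbed. Origin: centre of its underside.
- beaker: Steel beaker 90 mm diameter, 80 mm tall, bystander, not to be disturbed. Origin: centre of its underside.
Mind the look-alikes: they are no part of the job. What is shaped like the part that bears bottle3_mid but purple is not meant.

How it is judged:
By the outcome, as a careful person would: the job done as asked, in the order asked, and still so for the second after the job is handed in, with the robot touching nothing.
Of bottle0, bottle1, bottle2, bottle3 only 3 to 4 are there at a start; the rules pass over those that are not, and their reading is None.
At some moment in a run one of bottle0, bottle1, bottle2, bottle3 may be knocked a few centimetres aside while the robot is not near it.
Once in a run the grip may slacken for a moment while it holds something.
It also fails if it takes over 210 s, if anything falls off the work surface, if the arm or the gripper's body presses on something with over 40 N, if the wrist force passes 120 N, or if a joint passes its speed limit or range.

## Robot

A 6-joint arm with a two-finger parallel gripper is mounted at the origin on the work surface. World frame = base frame: x ahead of the robot, y to its left, z up, the work surface at z = 0. Lengths are in m, angles in rad, forces in N, time in s.
With the tool pointing down it reaches from about 0.375 to 0.9 m from the base axis. Payload 3.1 kg.
Tool frame: the origin (TCP) lies midway between the tips of the shut fingers; the grasp point (between the pads) lies robot.grip_point_offset behind it (robot.grip_point_offset is the distance from the TCP to the grasp point, in m); z points along the fingers, y is the direction in which the jaws open and shut (so a half turn about z gives the same grasp; the last joint's range is limited). The gripper opens to 87 mm and grips with 3 to 60 N. Pads are 19 mm wide; open, the fingers measure 117 mm over their backs; the gripper's body (75 mm by 190 mm) begins 51 mm behind the grasp point.
Start: joints at [1.05, 0.527, 1.433, -0, 1.181, -0.178], TCP at [0.21, 0.589, 0.223] pointing down, gripper open.
Joint ranges: [-3.08, 3.08], [-0.75, 2.2], [0.22, 2.44], [-1.43, 4.57], [0, 2.65], [-2.85, 2.85]. Speed limits (rad/s): [2.79, 2.79, 3.14, 3.14, 3.14, 3.14].

## Interface

Orientations are given as a unit quaternion [x, y, z, w].
In Python, from rig import robot, cams, hand_in gives the robot as it stands. The module is installed in compiled form; this text tells all that it offers.
- The arm moves only by the tool send_rows, never from a script. Its argument "steps" is one flat list of numbers, 5 for each row, row after row: the finger opening in m, from 0 to 0.087, then the shift along the tool's x, y, z in m, then the turn about the tool's z in rad. A call has 1 to 8 rows; each row is the pose to reach, as a shift and turn from the pose measured when the call began, along the tool's axes at that moment; what a row does not reach only later rows make up. A row lasts 1/8 s, in which the tool goes at most 62.5 mm and 10.7 degrees, less where a joint would pass 70% of its speed; a pose out of reach is approached as far as the arm can. A call with a gripper value outside its range is refused whole. The fingers move at their own pace and stop on an object; "force" is the grip in N (left out, the last holds). Time passes only in rows, so rows that repeat a pose let the fingers close. It gives the time, the measured TCP pose, the force and the opening at its end, in the units of the state.
- robot.get_obs(): the state, without advancing time (a new reading comes with each control period).
- cams.camera(name): name is "scene" or "side" or "wrist"; returns a dict with "color" (384x512x3 uint8, red, green, blue), "range_z" (384x512 float32, m along the optical axis (not along the pixel's ray), 0 where there is no reading), "intrinsics" (3x3 intrinsics, pixels), "k1" (the pictures are not rectified: a ray, as slopes to the right and down, at radius r is drawn at 1 + k1 r^2 times it, then the intrinsics apply), "extrinsics" (4x4, takes a point from camera to world coordinates). Camera axes: x right, y down, z forward; pixel columns grow to the right and rows downward; lengths in m; the calibration is good to about 2 mm. A picture is of the moment at which its call begins.
- hand_in(): hands the job in, once; it reports no verdict.
The state is a dict: "time": time; "q": joint angles; "joint_velocities": joint speeds; "joint_torque": joint torques, N m; "position": TCP position; "tool_rot": TCP orientation; "ft_force": force on the tool from outside, world axes, zero at the start; "moment": the same for the moment, N m; "grip_width": finger opening in m.
Only numpy, scipy, OpenCV 4.12 (cv2) and the standard library are available. Lean on these libraries where they do the work, as an engineer would, in place of code of your own. Each camera call takes 0.05 s, during which the arm holds its last target.

## Working session

There is one attempt and no reset: what is moved stays moved. The work goes in short steps, Python scripts to look and compute and a tool call to move; the robot and the scene stay as the last step left them, time stands still between calls to the robot, and variables do not carry over. Pictures are saved under pics/ and viewed, and the job is handed in when it is done.

Besides the shell and the picture viewer there is one more tool, called after ">>>" by a JSON object that holds its "op" and its "data". send_rows: Moves the arm, as the interface text tells. Its arguments: {"type":"object","properties":{"steps":{"type":"array","items":{"type":"number"}},"force":{"type":"number"}},"required":["steps"]}

```bash
mkdir -p pics; ls; cat > h.py <<'E'
import numpy as np, cv2
from rig import robot, cams
def snap(n,tag):
    c=cams.camera(n); cv2.imwrite(f'pics/{tag}_{n}.png',c['color'][:,:,::-1]); np.savez(f'pics/{tag}_{n}.npz',**{k:np.array(v) for k,v in c.items()}); return c
def load(n,tag): return dict(np.load(f'pics/{tag}_{n}.npz'))
def ray(c,u,v):
    K=c['intrinsics'];k1=float(c['k1'])
    p=np.array([(u-K[0,2])/K[0,0],(v-K[1,2])/K[1,1]])
    q=p.copy()
    for _ in range(20): q=p/(1+k1*(q@q))
    E=c['extrinsics']; d=E[:3,:3]@np.array([q[0],q[1],1]); return E[:3,3],d
def onz(c,u,v,z):
    o,d=ray(c,u,v); return o+d*(z-o[2])/d[2]
def dep(c,u,v):
    o,d=ray(c,u,v); return o+d*c['range_z'][int(round(v)),int(round(u))]
def proj(c,P):
    E=c['extrinsics'];K=c['intrinsics'];p=E[:3,:3].T@(np.array(P)-E[:3,3]);s=p[:2]/p[2];s=s*(1+float(c['k1'])*(s@s));return np.array([K[0,0]*s[0]+K[0,2],K[1,1]*s[1]+K[1,2]])
def cloud(c):
    K=c['intrinsics'];H,W=c['range_z'].shape
    u,v=np.meshgrid(np.arange(W),np.arange(H)); p=np.stack([(u-K[0,2])/K[0,0],(v-K[1,2])/K[1,1]],-1);q=p.copy()
    for _ in range(20): q=p/(1+float(c['k1'])*(q**2).sum(-1,keepdims=True))
    r=np.concatenate([q,np.ones((H,W,1))],-1)*c['range_z'][...,None]
    return r@c['extrinsics'][:3,:3].T+c['extrinsics'][:3,3]
E
python3 - <<'E'
from h import *
for n in ['scene','side','wrist']:
    c=snap(n,'a'); print(n,c['intrinsics'][0,0],c['k1'],c['extrinsics'].round(3).tolist())
o=robot.get_obs();print(o,robot.grip_point_offset)
a=[cv2.imread(f'pics/a_{n}.png') for n in ['scene','side','wrist']]
E
```

```text
pics
scene 476.5396050369943 0.03772320382168996 [[-0.644, 0.618, -0.45, 1.194], [0.765, 0.53, -0.366, 0.504], [0.012, -0.58, -0.814, 1.33], [0.0, 0.0, 0.0, 1.0]]
side 480.50540033143403 -0.13397388204026836 [[0.985, -0.115, 0.131, 0.362], [-0.174, -0.607, 0.776, -1.146], [-0.01, -0.786, -0.618, 0.954], [0.0, 0.0, 0.0, 1.0]]
wrist 279.13415776351025 -0.03343277827698564 [[0.336, 0.911, 0.239, 0.144], [0.942, -0.324, -0.087, 0.612], [-0.002, 0.255, -0.967, 0.383], [0.0, 0.0, 0.0, 1.0]]
{'time': 0.15, 'q': array([ 1.04950986e+00,  5.28247669e-01,  1.43360159e+00,  2.07589284e-05,
        1.18141549e+00, -1.78495166e-01]), 'joint_velocities': array([-0.00099945, -0.00467227, -0.00331222,  0.00055189,  0.00132446,
        0.00080836]), 'joint_torque': array([-2.89766513e-05, -4.40430379e+01, -1.76841456e+01,  6.33470016e-02,
        5.52647759e-02, -1.12317537e-04]), 'position': array([0.20975299, 0.58815577, 0.22180152]), 'tool_rot': array([ 1.70561546e-01,  9.85346670e-01, -7.82103347e-04, -2.95611571e-04]), 'ft_force': array([ 0.24545568, -0.75176288, -0.61775509]), 'moment': array([-0.02888068,  0.01530145,  0.00543807]), 'grip_width': 0.08717765457647769} 0.0187
```

View pics/a_scene.png

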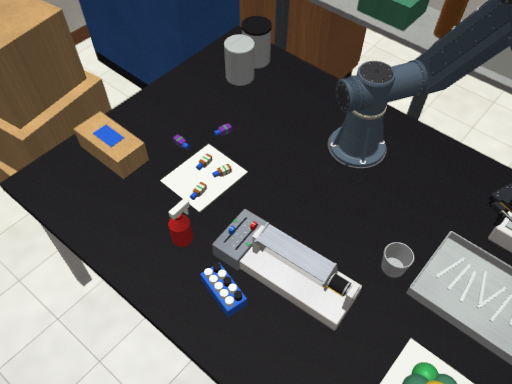

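View pics/a_side.png

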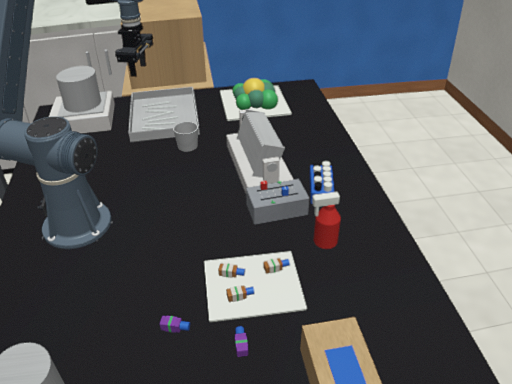

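View pics/a_wrist.png

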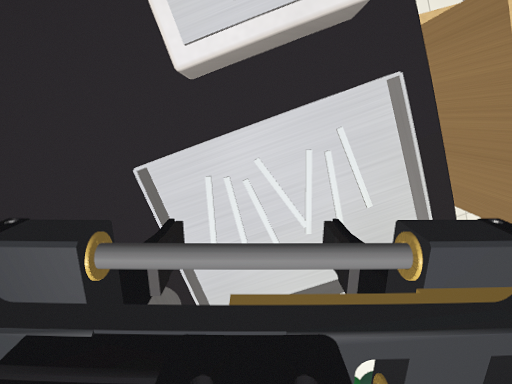

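The scene view shows three amber bottles on the white board at about (204,161), (222,170) and (199,190). Two purple look-alikes lie off it at (180,141) and (223,129). The mixer's black roller is at (340,285), the red cap at (253,226) and the blue cap at (232,230). Next I'll take close crops and measure.

```bash
python3 - <<'E'
from h import *
a=cv2.imread('pics/a_scene.png');b=cv2.imread('pics/a_side.png')
cv2.imwrite('pics/z1.png',cv2.resize(a[200:330,205:365],(800,650),interpolation=2)[:600])
cv2.imwrite('pics/z2.png',cv2.resize(b[105:225,215:345],(650,600),interpolation=2))
cv2.imwrite('pics/z3.png',cv2.resize(np.hstack([a[140:215,155:255],b[250:325,200:300]]),(800,300),interpolation=2))
E
```

```text
(no output)
```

View pics/z1.png

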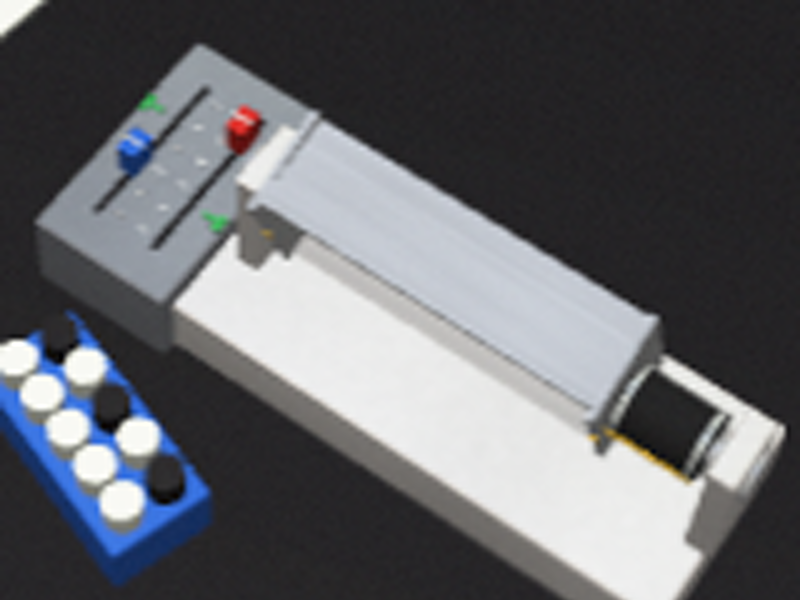

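View pics/z2.png

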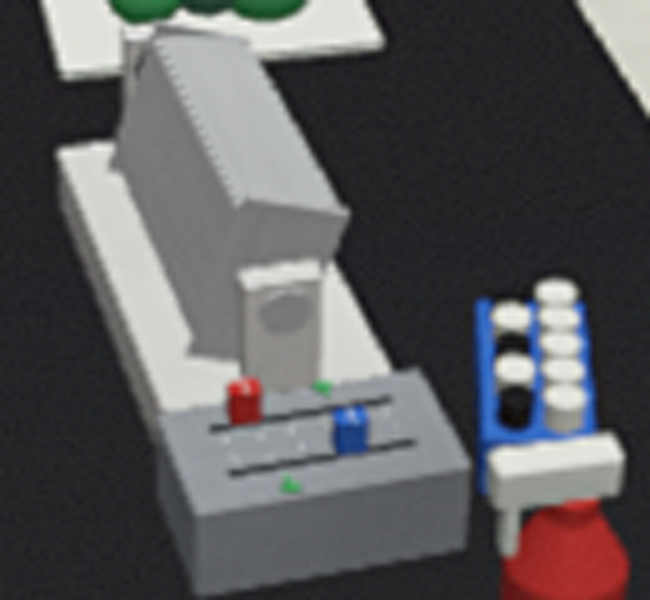

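View pics/z3.png

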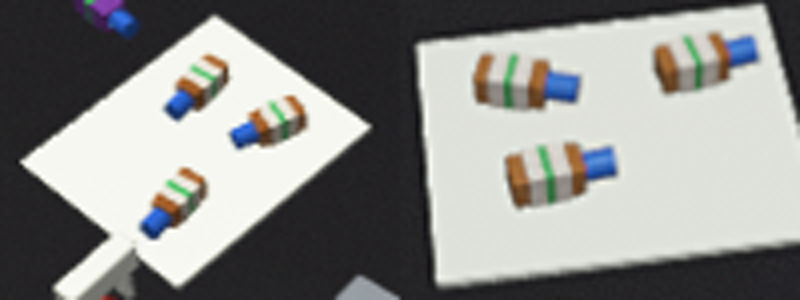

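The crops confirm the choice: three amber bottles and both slider caps with green pointers. The yellow stripe is at the low far side of the roller, around (335,290), so the drum is open towards +x and down. Now measuring.

```bash
python3 - <<'E'
from h import *
s=load('scene','a');d=load('side','a')
for n,c in (('scene',s),('side',d)):
    P=cloud(c);hsv=cv2.cvtColor(c['color'],cv2.COLOR_RGB2HSV);H,S,V=cv2.split(hsv)
    hh=P[...,2]
    def blobs(m,name,z=None,mn=4):
        N,l,st,ce=cv2.connectedComponentsWithStats(m.astype(np.uint8),connectivity=8)
        for i in range(1,N):
            if st[i,4]>=mn:
                q=P[l==i]; print(n,name,st[i,4],ce[i].round(1),'med',np.median(q,0).round(3),'zmax',np.percentile(q[:,2],95).round(3), 'ray',onz(c,*ce[i],z).round(4) if z else '')
    reg=(P[...,0]>.2)&(P[...,0]<1)&(P[...,1]>-.7)&(P[...,1]<.4)
    blobs(reg&(H>100)&(H<130)&(S>150)&(V>80),'blue',.02)
    blobs(reg&((H<4)|(H>176))&(S>180)&(V>80),'red',.098)
    blobs(reg&(H>45)&(H<75)&(S>90),'green',.069,3)
    blobs(reg&(H>18)&(H<32)&(S>120)&(V>80),'yellow',.1,2)
    blobs(reg&(H>5)&(H<15)&(S>150),'amber',.03)
    # white board / base contour
    for nm,z0,z1 in (('board',.002,.015),('base',.045,.058),('console',.062,.075),('uptop',.137,.147)):
        m=(reg&(hh>z0)&(hh<z1)&(V>90)).astype(np.uint8)
        N,l,st,ce=cv2.connectedComponentsWithStats(m)
        for i in range(1,N):
            if st[i,4]>60:
                pts=P[l==i][:,:2]; r=cv2.minAreaRect((pts*1000).astype(np.float32)); print(n,nm,st[i,4],ce[i].round(),[np.round(x,1) for x in r], cv2.boxPoints(r).round().tolist())
E
```

```text
scene blue 291 [108.8 135.7] med [ 0.62  -0.654  0.09 ] zmax 0.095 ray [ 0.5874 -0.7208  0.02  ]
scene blue 34 [217.  132.1] med [ 0.309 -0.43   0.018] zmax 0.025 ray [ 0.3092 -0.4293  0.02  ]
scene blue 36 [185.1 145.1] med [ 0.434 -0.474  0.018] zmax 0.024 ray [ 0.4347 -0.473   0.02  ]
scene blue 24 [199.6 165.8] med [ 0.477 -0.358  0.026] zmax 0.034 ray [ 0.4716 -0.3627  0.02  ]
scene blue 23 [215.7 173.2] med [ 0.462 -0.291  0.027] zmax 0.032 ray [ 0.4592 -0.2954  0.02  ]
scene blue 30 [193.6 195.3] med [ 0.583 -0.281  0.027] zmax 0.034 ray [ 0.5799 -0.2858  0.02  ]
scene blue 7 [232.7 226.7] med [ 0.625 -0.061  0.098] zmax 0.103 ray [ 0.5882 -0.0985  0.02  ]
scene blue 26 [231.1 230.9] med [ 0.637 -0.059  0.09 ] zmax 0.098 ray [ 0.6036 -0.0916  0.02  ]
scene blue 15 [221.3 266.1] med [ 0.726 -0.022  0.042] zmax 0.051 ray [ 0.719  -0.0282  0.02  ]
scene blue 22 [213.3 270.5] med [ 0.757 -0.023  0.047] zmax 0.065 ray [ 0.7463 -0.0363  0.02  ]
scene blue 465 [223.8 298.2] med [0.8   0.073 0.041] zmax 0.048 ray [0.7928 0.0503 0.02  ]
scene blue 29 [230.6 278.3] med [0.738 0.026 0.04
[... 8051 characters left out ...]
.4)] [[330.0, 346.0], [335.0, 319.0], [408.0, 332.0], [403.0, 359.0]]
side console 127 [327. 174.] [array([784.7,  23.2]), array([135.9,  23.4]), np.float64(76.2)] [[757.0, -40.0], [780.0, -46.0], [812.0, 86.0], [790.0, 92.0]]
side console 1111 [277. 193.] [array([610.7, -38.4]), array([169.9, 120.5]), np.float64(4.9)] [[521.0, 14.0], [531.0, -106.0], [701.0, -91.0], [690.0, 29.0]]
side console 87 [327. 229.] [array([ 710.8, -228. ]), array([26.6, 61.5]), np.float64(70.1)] [[677.0, -230.0], [735.0, -251.0], [744.0, -226.0], [686.0, -205.0]]
side uptop 219 [263. 151.] [array([571.9, 134.3]), array([ 70.6, 259.9]), np.float64(21.1)] [[492.0, 243.0], [586.0, 0.0], [652.0, 26.0], [558.0, 268.0]]
```

```bash
cat >> h.py <<'E'
YAW=np.radians(4.9); XH=np.array([np.cos(YAW),np.sin(YAW),0]);YH=np.array([-np.sin(YAW),np.cos(YAW),0])
A0=np.array([.5953,.18,0])   # a point on shaft line (bench); refined later
def tomix(P): 
    d=np.asarray(P)-A0; return np.stack([d@XH,d@YH,d[...,2]],-1)
def frmix(x,y,z): return A0+x*XH+y*YH+np.array([0,0,z])
def go(pos,jaw=None,o=None):
    from scipy.spatial.transform import Rotation as R
    o=o or robot.get_obs(); r=R.from_quat(o['tool_rot']).as_matrix(); s=r.T@(np.array(pos)-o['position'])
    j=np.degrees(np.arctan2(r[1,1],r[0,1])); t=0
    if jaw is not None:
        t=-((jaw-j+90)%180-90)
    print('shift',s.round(4),'turn',np.radians(t).round(3),'jaw now',j.round(1),'q6',o['q'][5].round(2),'dist',np.linalg.norm(s).round(3))
E
python3 - <<'E'
from h import *
im=np.full((600,800,3),255,np.uint8)
for n,col in (('scene',(0,0,255)),('side',(255,0,0))):
    c=load(n,'a');P=tomix(cloud(c)).reshape(-1,3)
    # y histogram of things above .1
    m=(abs(P[:,0])<.075)&(P[:,2]>.06)&(P[:,2]<.2)
    h,e=np.histogram(P[m&(P[:,2]>.1),1],bins=np.arange(-.2,.2,.01));print(n,dict(zip(e.round(2).tolist(),h.tolist())))
    k=m&(P[:,1]>-.12)&(P[:,1]<.06)
    for p in P[k]: cv2.circle(im,(int(400+p[0]*3500),int(300-(p[2]-.12)*3500)),1,col,-1)
cv2.circle(im,(400,300),5,(0,160,0),-1);cv2.circle(im,(400,300),int(.066*3500),(0,160,0),1)
cv2.imwrite('pics/sec.png',im)
E
```

```text
scene {-0.2: 2, -0.19: 0, -0.18: 0, -0.17: 26, -0.16: 56, -0.15: 7, -0.14: 101, -0.13: 70, -0.12: 70, -0.11: 75, -0.1: 71, -0.09: 69, -0.08: 75, -0.07: 73, -0.06: 73, -0.05: 78, -0.04: 76, -0.03: 76, -0.02: 75, -0.01: 78, 0.0: 77, 0.01: 77, 0.02: 79, 0.03: 79, 0.04: 81, 0.05: 81, 0.06: 85, 0.07: 80, 0.08: 83, 0.09: 137, 0.1: 58, 0.11: 58, 0.12: 60, 0.13: 61, 0.14: 63, 0.15: 58, 0.16: 87, 0.17: 53, 0.18: 0}
side {-0.2: 0, -0.19: 0, -0.18: 12, -0.17: 166, -0.16: 52, -0.15: 124, -0.14: 253, -0.13: 54, -0.12: 62, -0.11: 73, -0.1: 60, -0.09: 65, -0.08: 59, -0.07: 66, -0.06: 57, -0.05: 60, -0.04: 61, -0.03: 56, -0.02: 62, -0.01: 55, 0.0: 56, 0.01: 54, 0.02: 55, 0.03: 50, 0.04: 57, 0.05: 48, 0.06: 48, 0.07: 62, 0.08: 50, 0.09: 15, 0.1: 0, 0.11: 0, 0.12: 1, 0.13: 3, 0.14: 11, 0.15: 25, 0.16: 16, 0.17: 4, 0.18: 0}
```

View pics/sec.png

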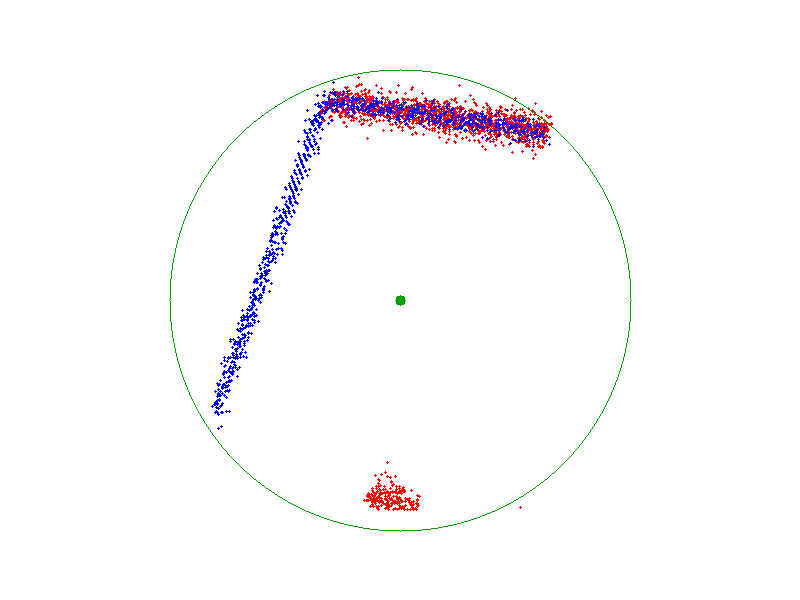

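The drum cross-section is clear. The floor leans 19.5°, so the stripe points 110° from up, towards +x and down. The upper rim is 43 mm past the axis at z about 168 mm. The tool can't tilt, so I'll put shut fingers inside that rim and sweep towards −x'.

```bash
python3 - <<'E'
from h import *
for p in [(.085,-.02,.26),(.085,-.02,.14),(.055,-.02,.14),(0,-.02,.14),(-.04,-.02,.14)]: go(frmix(*p),94.9)
E
```

```text
shift [-0.5859 -0.2378 -0.038 ] turn -0.428 jaw now 70.4 q6 -0.18 dist 0.633
shift [-0.586  -0.2376  0.082 ] turn -0.428 jaw now 70.4 q6 -0.18 dist 0.638
shift [-0.5587 -0.25    0.082 ] turn -0.428 jaw now 70.4 q6 -0.18 dist 0.618
shift [-0.5086 -0.2729  0.0821] turn -0.428 jaw now 70.4 q6 -0.18 dist 0.583
shift [-0.4723 -0.2895  0.0821] turn -0.428 jaw now 70.4 q6 -0.18 dist 0.56
```

>>> {"op": "send_rows", "data": {"steps": [0,-0.05,-0.02,-0.04,-0.06,0,-0.1,-0.04,-0.04,-0.12,0,-0.15,-0.06,-0.04,-0.18,0,-0.2,-0.08,-0.04,-0.24,0,-0.25,-0.1,-0.04,-0.3,0,-0.3,-0.12,-0.04,-0.36,0,-0.35,-0.14,-0.04,-0.428,0,-0.4,-0.16,-0.04,-0.428], "force": 20}}

```text
time: 1.15
position: [0.5337, 0.3017, 0.2617]
tool_rot: [-0.043, 0.999, -0.001, -0.001]
ft_force: [0.1, 0.0, 0.1]
grip_width: 0.0151
```

```bash
python3 - <<'E'
from h import *
for p in [(.085,-.02,.26),(.085,-.02,.14),(.055,-.02,.14)]: go(frmix(*p),94.9)
print(robot.get_obs()['ft_force'])
E
```

```text
shift [-0.136  -0.1465  0.0016] turn -0.0 jaw now 94.9 q6 -1.32 dist 0.2
shift [-0.1361 -0.1464  0.1216] turn -0.0 jaw now 94.9 q6 -1.32 dist 0.234
shift [-0.1061 -0.1464  0.1217] turn -0.0 jaw now 94.9 q6 -1.32 dist 0.218
[0.13312939 0.00436761 0.1311757 ]
```

>>> {"op": "send_rows", "data": {"steps": [0,-0.05,-0.05,0,0,0,-0.1,-0.1,0,0,0,-0.136,-0.146,0,0,0,-0.136,-0.146,0.04,0,0,-0.136,-0.146,0.08,0,0,-0.136,-0.146,0.122,0,0,-0.136,-0.146,0.122,0]}}

```text
time: 2.02
position: [0.6781, 0.1672, 0.1351]
tool_rot: [-0.043, 0.999, -0.001, -0.006]
ft_force: [0.2, -0.2, 0.1]
grip_width: 0.0002
```

```bash
python3 - <<'E'
from h import *
o=robot.get_obs();print(tomix(o['position']),o['ft_force'])
c=snap('side','b');cv2.imwrite('pics/b2.png',cv2.resize(c['color'][60:220,195:345,::-1],(560,600)))
E
```

```text
[ 0.08141855 -0.0198227   0.1350528 ] [ 0.24207908 -0.16892156  0.07412059]
```

View pics/b2.png

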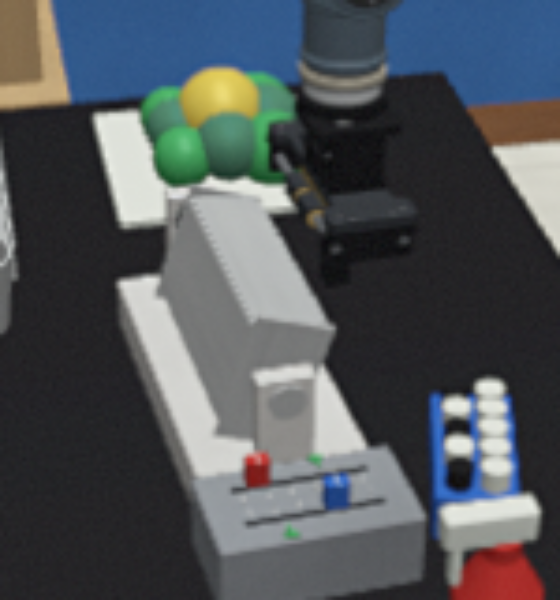

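```bash
python3 - <<'E'
from h import *
o=robot.get_obs();T=tomix(o['position'])
c=load('side','b');P=tomix(cloud(c))-T
for u in range(270,310,3):
  for v in range(90,136,4):
    p=P[v,u]
    if abs(p[0])<.2 and abs(p[1])<.2 and 0<=p[2]<.13: print((u,v),(p*1000).round().astype(int).tolist(),c['color'][v,u].tolist())
E
```

```text
(270, 94) [-29, 73, 111] [69, 68, 74]
(270, 98) [-26, 82, 92] [26, 26, 29]
(270, 102) [-31, 66, 86] [108, 110, 114]
(270, 126) [-47, 11, 29] [188, 192, 190]
(270, 130) [-53, -11, 27] [184, 186, 185]
(270, 134) [-62, -42, 33] [184, 187, 187]
(273, 94) [-20, 69, 112] [58, 61, 66]
(273, 98) [-24, 56, 104] [36, 40, 44]
(273, 102) [-16, 83, 75] [19, 17, 20]
(273, 106) [-33, 24, 93] [59, 63, 67]
(273, 110) [-37, 12, 86] [24, 24, 28]
(273, 130) [-43, -10, 25] [175, 178, 177]
(273, 134) [-52, -42, 31] [184, 187, 186]
(276, 94) [-11, 67, 111] [44, 46, 49]
(276, 98) [-17, 47, 108] [33, 34, 36]
(276, 102) [-24, 23, 106] [23, 25, 28]
(276, 106) [-23, 25, 91] [71, 65, 48]
(276, 110) [-28, 7, 87] [129, 113, 77]
(276, 114) [-37, -21, 89] [43, 46, 50]
(276, 118) [-39, -27, 78] [36, 34, 31]
(279, 102) [-24, -8, 122] [18, 17, 19]
(279, 106) [-24, -11, 110] [22, 22, 27]
(279, 110) [-19, 5, 87] [63, 54, 39]
(279, 114) [-29, -28, 91] [54, 58, 65]
(279, 118) [-34, -44, 86] [99, 99, 101]
(282, 106) [-19, -25, 116] [19, 22, 23]
(282, 110) [-24, -42, 111] [26, 25, 30]
(282, 114) [-22, -34, 93] [51, 45, 33]
(
[... 1070 characters left out ...]
[22, 22, 20]
(294, 110) [12, -49, 110] [27, 28, 31]
(294, 114) [3, -76, 112] [58, 61, 63]
(294, 118) [-2, -90, 106] [48, 49, 55]
(294, 122) [-3, -94, 95] [18, 17, 22]
(294, 126) [2, -83, 75] [18, 18, 17]
(297, 110) [21, -49, 109] [38, 39, 43]
(297, 114) [13, -73, 109] [58, 60, 64]
(297, 118) [4, -100, 111] [41, 46, 49]
(297, 122) [7, -94, 93] [18, 17, 19]
(297, 126) [9, -89, 77] [21, 20, 24]
(300, 114) [22, -77, 109] [56, 60, 62]
(300, 118) [15, -96, 107] [36, 40, 42]
(300, 122) [18, -89, 89] [19, 20, 18]
(300, 126) [20, -87, 74] [14, 14, 18]
(303, 114) [30, -79, 109] [58, 63, 67]
(303, 118) [26, -93, 104] [33, 34, 37]
(303, 122) [30, -84, 85] [27, 26, 30]
(303, 126) [29, -88, 73] [9, 8, 13]
```

>>> {"op": "send_rows", "data": {"steps": [0,0.01,0,-0.005,0,0,0.02,0,-0.005,0,0,0.03,0,-0.005,0,0,0.04,0,-0.005,0,0,0.05,0,-0.005,0,0,0.06,0,-0.005,0]}}

```text
time: 2.82
position: [0.6268, 0.1628, 0.1476]
tool_rot: [-0.043, 0.999, -0.0, 0.006]
ft_force: [5.0, 1.6, 7.6]
grip_width: 0.0007
```

```bash
cat > sec.py <<'E'
import sys
from h import *
def sec(tag,names=('scene','side')):
    im=np.full((600,800,3),255,np.uint8)
    for n,col in (('scene',(0,0,255)),('side',(255,0,0))):
        if n not in names: continue
        c=snap(n,tag);P=tomix(cloud(c)).reshape(-1,3)
        m=(abs(P[:,0])<.1)&(P[:,2]>.04)&(P[:,2]<.2)&(P[:,1]>-.12)&(P[:,1]<.07)
        for p in P[m]: cv2.circle(im,(int(400+p[0]*3500),int(300-(p[2]-.12)*3500)),1,col,-1)
    cv2.circle(im,(400,300),5,(0,160,0),-1);cv2.circle(im,(400,300),int(.066*3500),(0,160,0),1)
    cv2.imwrite(f'pics/sec_{tag}.png',im)
o=robot.get_obs();print(tomix(o['position']),o['ft_force'])
sec(sys.argv[1])
E
python3 sec.py c
```

```text
[ 0.02990547 -0.01979589  0.1476375 ] [5.04516513 1.5927657  7.61010763]
```

View pics/sec_c.png

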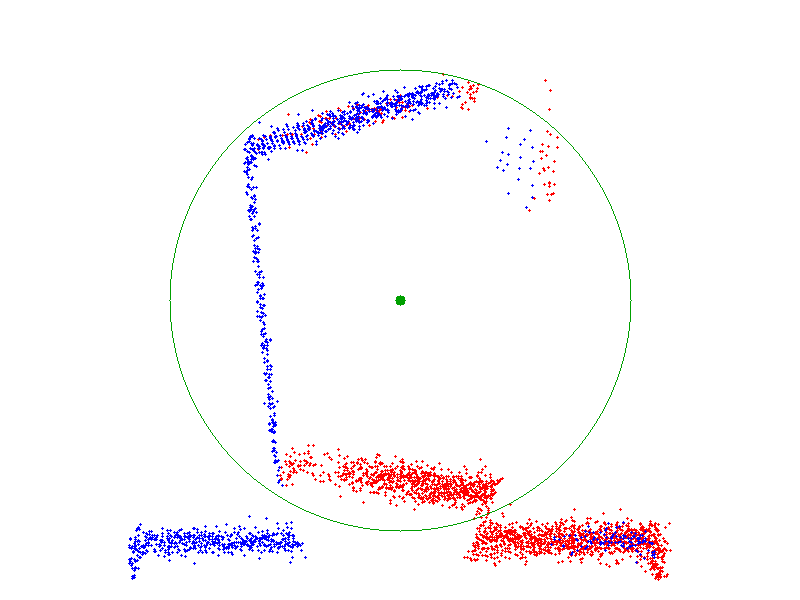

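The section shows the drum turned about 24° and the finger holding the rim at about (520,160). The force is small, so I'll continue.

>>> {"op": "send_rows", "data": {"steps": [0,0.01,0,0.003,0,0,0.02,0,0.003,0,0,0.03,0,0.003,0,0,0.04,0,0.003,0,0,0.05,0,0.003,0,0,0.05,0,0.003,0]}}

```text
time: 3.68
position: [0.5719, 0.1582, 0.1419]
tool_rot: [-0.043, 0.999, -0.001, 0.001]
ft_force: [3.7, -0.7, -3.5]
grip_width: 0.0003
```

```bash
python3 sec.py d
```

```text
[-0.02512603 -0.01970007  0.14188173] [ 3.70385832 -0.70473818 -3.52901103]
```

View pics/sec_d.png

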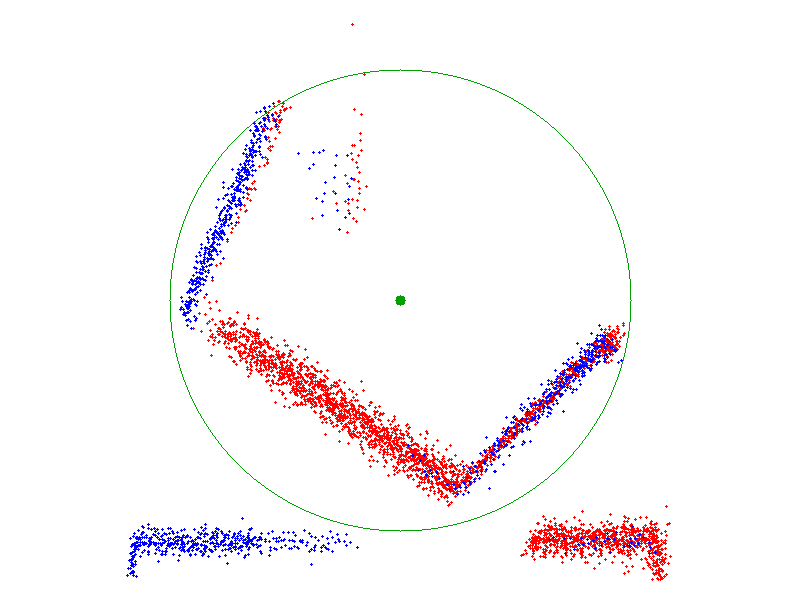

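>>> {"op": "send_rows", "data": {"steps": [0,0.006,0,0.001,0,0,0.012,0,0.001,0,0,0.018,0,0.001,0,0,0.018,0,0.001,0]}}

```text
time: 4.28
position: [0.5615, 0.1571, 0.1411]
tool_rot: [-0.042, 0.999, -0.0, 0.009]
ft_force: [17.1, 1.9, -13.6]
grip_width: 0.0004
```

```bash
python3 sec.py e
```

```text
[-0.03558543 -0.01994903  0.1411087 ] [ 17.06008366   1.87417785 -13.58063071]
```

View pics/sec_e.png

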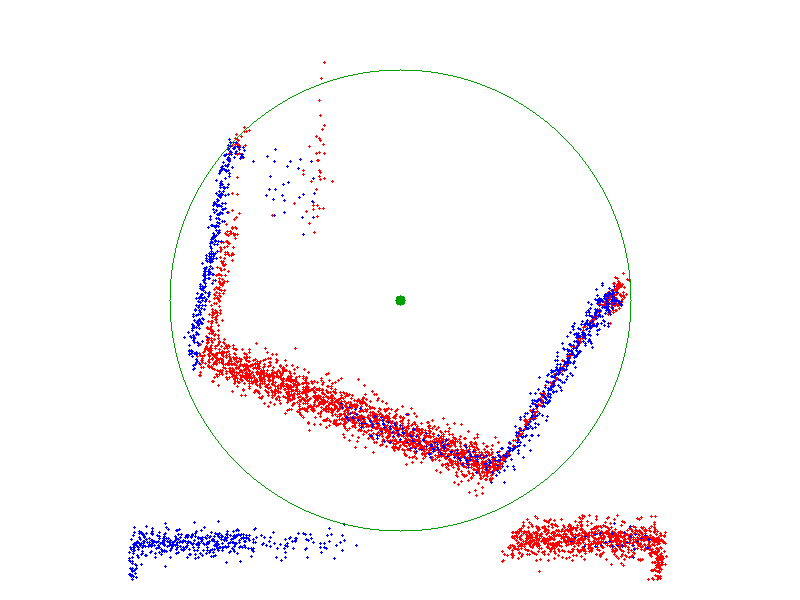

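About 20° is left, and the push is starting to wedge. I'll switch to pressing the rim down from above.

>>> {"op": "send_rows", "data": {"steps": [0,-0.006,0,0,0,0,-0.006,0,-0.03,0,0,-0.006,0,-0.055,0,0,0.018,0,-0.055,0,0,0.018,0,-0.04,0,0,0.018,0,-0.03,0,0,0.018,0,-0.02,0,0,0.018,0,-0.013,0]}}

```text
time: 5.38
position: [0.5394, 0.1553, 0.1525]
tool_rot: [-0.042, 0.999, -0.001, 0.003]
ft_force: [-8.4, -1.2, 9.8]
grip_width: 0.0003
```

```bash
python3 sec.py f
```

```text
[-0.05785142 -0.01987142  0.15250748] [-8.39966962 -1.22000086  9.78132434]
```

View pics/sec_f.png

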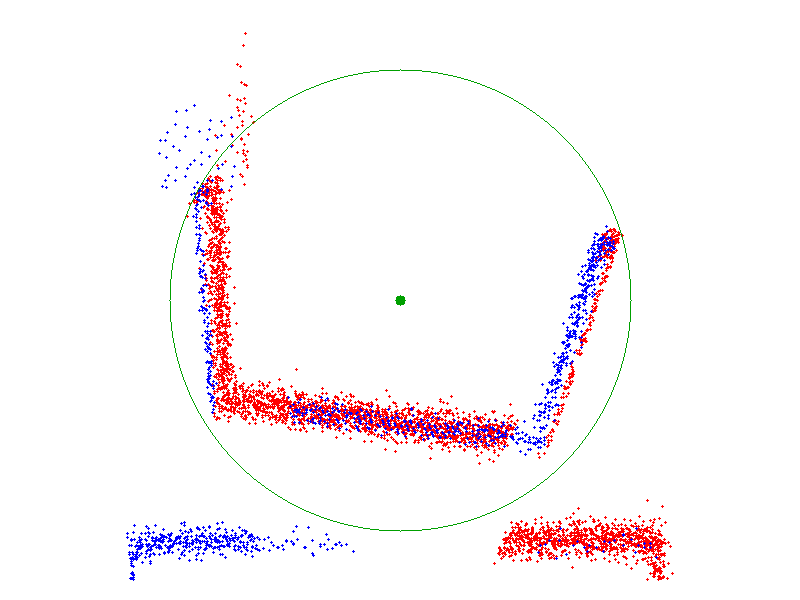

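>>> {"op": "send_rows", "data": {"steps": [0,0.001,0,0.004,0,0,0.001,0,0.006,0,0,0.001,0,0.007,0,0,0.001,0,0.008,0,0,0.001,0,0.008,0]}}

```text
time: 6.1
position: [0.5375, 0.1552, 0.1431]
tool_rot: [-0.042, 0.999, -0.001, 0.001]
ft_force: [-4.3, -0.9, 4.6]
grip_width: 0.0003
```

```bash
cat >> sec.py <<'E'
def ang(tag):
    for n in ('scene','side'):
        P=tomix(cloud(load(n,tag))).reshape(-1,3); P=P[(P[:,1]>-.12)&(P[:,1]<.07)]
        for lo,hi in ((-.035,.03),):
            q=P[(P[:,0]>lo)&(P[:,0]<hi)&(P[:,2]>.07)&(P[:,2]<.105)]
            if len(q)>30:
                f=np.polyfit(q[:,0],q[:,2],1);r=q[:,2]-np.polyval(f,q[:,0]);q=q[abs(r)<.006];f=np.polyfit(q[:,0],q[:,2],1);print(n,'floor deg',np.degrees(np.arctan(f[0])).round(2),len(q),'z0',f[1].round(4))
        # rims
        for s in (-1,1):
            q=P[(P[:,0]*s>.04)&(P[:,0]*s<.068)&(P[:,2]>.1)&(P[:,2]<.17)]
            if len(q): print(n,s,'rim z p95',np.percentile(q[:,2],[90,98]).round(4))
ang(sys.argv[1])
E
python3 sec.py g
```

```text
[-0.05967678 -0.01980773  0.14310927] [-4.30215685 -0.91741086  4.56308543]
scene floor deg 2.23 1106 z0 0.0855
scene -1 rim z p95 [0.1419 0.1578]
scene 1 rim z p95 [0.1467 0.1495]
side floor deg 1.73 347 z0 0.0853
side -1 rim z p95 [0.1584 0.1622]
side 1 rim z p95 [0.1448 0.1467]
```

>>> {"op": "send_rows", "data": {"steps": [0,0,0,-0.03,0,0,0,0,-0.03,0,0,-0.06,0,-0.03,0,0,-0.116,0,-0.03,0,0,-0.116,0,-0.02,0,0,-0.116,0,-0.01,0,0,-0.116,0,-0.004,0,0,-0.116,0,-0.004,0]}}

```text
time: 7.2
position: [0.6528, 0.165, 0.1472]
tool_rot: [-0.042, 0.999, -0.0, 0.002]
ft_force: [0.0, -0.0, -0.6]
grip_width: 0.0006
```

>>> {"op": "send_rows", "data": {"steps": [0,0,0,0.001,0,0,0,0,0.002,0,0,0,0,0.002,0]}}

```text
time: 7.58
position: [0.6525, 0.1651, 0.1458]
tool_rot: [-0.042, 0.999, -0.0, 0.002]
ft_force: [-1.5, -0.5, 1.9]
grip_width: 0.0003
```

Contact starts at about z = .146. Pressing 1.5 mm further.

>>> {"op": "send_rows", "data": {"steps": [0,0,0,0.001,0,0,0,0,0.002,0,0,0,0,0.002,0]}}

```text
time: 7.95
position: [0.6531, 0.1652, 0.1441]
tool_rot: [-0.042, 0.999, -0.0, 0.002]
ft_force: [-0.9, 0.4, 3.6]
grip_width: 0.0001
```

>>> {"op": "send_rows", "data": {"steps": [0,0,0,-0.05,0,0,0,0,-0.1,0,0,0.05,0,-0.13,0,0,0.1,0,-0.13,0,0,0.15,0,-0.13,0,0,0.17,0,-0.13,0,0,0.17,0,-0.13,0]}}

```text
time: 8.82
position: [0.4818, 0.1508, 0.2731]
tool_rot: [-0.043, 0.999, -0.0, 0.002]
ft_force: [0.4, 0.5, 0.2]
grip_width: 0.0004
```

```bash
python3 sec.py i; python3 - <<'E'
from h import *
c=snap('wrist','i')
E
```

```text
[-0.11558522 -0.01936852  0.27309926] [0.38323656 0.53341836 0.21733878]
scene floor deg -0.73 1169 z0 0.0855
scene -1 rim z p95 [0.1436 0.1469]
scene 1 rim z p95 [0.1445 0.1468]
side floor deg -1.03 336 z0 0.0848
side -1 rim z p95 [0.145  0.1476]
side 1 rim z p95 [0.1426 0.1443]
```

View pics/sec_i.png

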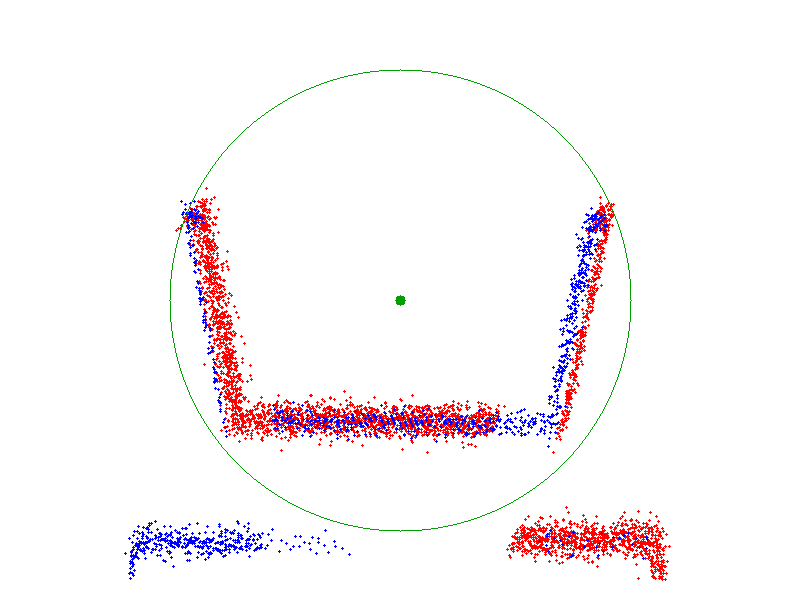

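View pics/i_wrist.png

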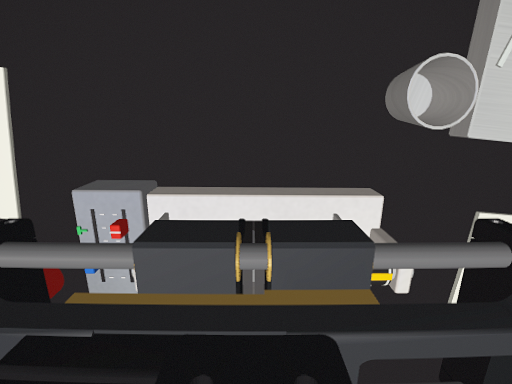

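The drum is level within about 1° and the yellow stripe shows on top of the roller at (380,276) in the wrist view. Next, look at the board from above.

```bash
python3 - <<'E'
from h import *
go([.58,-.33,.29],90)
E
```

```text
shift [-0.0544 -0.4872 -0.0159] turn 0.085 jaw now 94.9 q6 -1.57 dist 0.49
```

>>> {"op": "send_rows", "data": {"steps": [0.05,0.01,-0.04,-0.02,0.18,0.05,0.02,-0.08,-0.02,0.36,0.05,0.03,-0.12,-0.02,0.54,0.05,0.04,-0.16,-0.02,0.72,0.05,0.05,-0.2,-0.02,0.9,0.05,0.05,-0.24,-0.02,1.08,0.05,0.05,-0.28,-0.02,1.26,0.05,0.05,-0.32,-0.02,1.44]}}

```text
time: 9.98
position: [0.4631, -0.1747, 0.2931]
tool_rot: [0.629, 0.777, 0.002, 0.003]
ft_force: [1.5, 0.2, -0.6]
grip_width: 0.0499
```

```bash
python3 - <<'E'
from h import *
o=robot.get_obs();print(o['position'],o['q'].round(2));go([.39,-.33,.29],90)
E
```

```text
[ 0.46312453 -0.1746671   0.29311634] [-0.59  0.26  1.66  0.    1.21 -0.8 ]
shift [-0.1368 -0.1038  0.0027] turn -1.362 jaw now 12.0 q6 -0.8 dist 0.172
```

>>> {"op": "send_rows", "data": {"steps": [0.05,-0.03,-0.02,0,0.18,0.05,-0.06,-0.04,0,0.36,0.05,-0.09,-0.06,0,0.54,0.05,-0.12,-0.08,0,0.72,0.05,-0.137,-0.104,0,0.9,0.05,-0.137,-0.104,0,1.08,0.05,-0.137,-0.104,0,1.26,0.05,-0.137,-0.104,0,1.44]}}

```text
time: 10.98
position: [0.3905, -0.3318, 0.2923]
tool_rot: [0.986, 0.166, 0.004, 0.001]
ft_force: [0.4, 0.7, -0.1]
grip_width: 0.0503
```

>>> {"op": "send_rows", "data": {"steps": [0.05,0,0,0,0.18,0.05,0,0,0,0.34,0.05,0,0,0,0.34]}}

```text
time: 11.35
position: [0.3911, -0.333, 0.292]
tool_rot: [1.0, -0.003, 0.004, 0.001]
ft_force: [-0.4, -0.7, 0.9]
grip_width: 0.0502
```

```bash
python3 - <<'E'
from h import *
o=robot.get_obs();print(o['position'],o['q'].round(2))
snap('wrist','j');snap('side','j');snap('scene','j')
E
```

```text
[ 0.39114413 -0.33298045  0.29197767] [-0.93  0.29  1.62  0.01  1.22  0.65]
```

View pics/j_wrist.png

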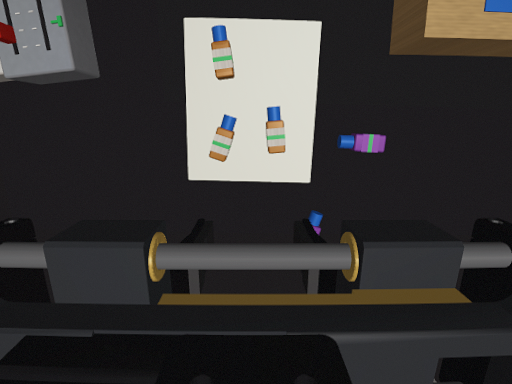

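The three amber bottles are clear at (222,55), (222,140) and (276,132), all with caps towards +x. The purple look-alikes at (362,142) and (315,220) lie off the board.

```bash
cat > bot.py <<'E'
from h import *
def bottles(c,show=True):
    P=cloud(c);hsv=cv2.cvtColor(c['color'],cv2.COLOR_RGB2HSV);H,S,V=cv2.split(hsv)
    on=(P[...,0]>.3)&(P[...,0]<.68)&(P[...,1]>-.47)&(P[...,1]<-.18)
    am=(on&(H>4)&(H<17)&(S>120)&(V>50)).astype(np.uint8)
    am=cv2.morphologyEx(am,cv2.MORPH_CLOSE,np.ones((25,25)))
    bl=on&(H>100)&(H<125)&(S>150)&(V>60); gr=on&(H>45)&(H<80)&(S>100)
    N,l,st,ce=cv2.connectedComponentsWithStats((bl).astype(np.uint8))
    N2,l2,st2,ce2=cv2.connectedComponentsWithStats(gr.astype(np.uint8))
    caps=[onz(c,*ce[i],.026) for i in range(1,N) if st[i,4]>60]
    out=[]
    for i in range(1,N2):
        if st2[i,4]<15: continue
        g=onz(c,*ce2[i],.034)
        a=[k for k in caps if np.linalg.norm(k-g)<.055]
        pur=0
        u,v=ce2[i].astype(int); w=hsv[max(0,v-25):v+25,max(0,u-25):u+25]; amb=((w[...,0]>4)&(w[...,0]<17)&(w[...,1]>120)).sum()
        if a and amb>20:
            d=a[0]-g; yaw=np.degrees(np.arctan2(d[1],d[0])); out.append((g[:2].round(4),yaw.round(1),np.linalg.norm(d[:2]).round(4))); 
            print('bottle band',g[:2].round(4),'cap',a[0][:2].round(4),'yaw',yaw.round(1),'d',np.linalg.norm(d[:2]).round(4),'amb',amb)
    return out
if __name__=='__main__':
    import sys
    o=robot.get_obs()
    B=bottles(load('wrist',sys.argv[1]))
    for g,y,_ in B: go([g[0],g[1],.0],y+90)
E
python3 bot.py j
```

```text
bottle band [ 0.5459 -0.2897] cap [ 0.5807 -0.2859] yaw 6.2 d 0.035 amb 287
bottle band [ 0.4379 -0.3652] cap [ 0.4715 -0.3629] yaw 3.9 d 0.0336 amb 203
bottle band [ 0.4269 -0.2849] cap [ 0.4588 -0.2954] yaw -18.2 d 0.0337 amb 211
shift [ 0.1527 -0.0437  0.2932] turn -0.113 jaw now -90.3 q6 0.65 dist 0.333
shift [0.0451 0.0324 0.2925] turn -0.073 jaw now -90.3 q6 0.65 dist 0.298
shift [ 0.0337 -0.0479  0.2923] turn 0.313 jaw now -90.3 q6 0.65 dist 0.298
```

>>> {"op": "send_rows", "data": {"steps": [0.05,0.04,-0.012,0.04,-0.113,0.05,0.08,-0.024,0.09,-0.113,0.05,0.12,-0.035,0.14,-0.113,0.05,0.153,-0.044,0.19,-0.113,0.05,0.153,-0.044,0.23,-0.113,0.05,0.153,-0.044,0.265,-0.113,0.05,0.153,-0.044,0.279,-0.113,0.05,0.153,-0.044,0.279,-0.113], "force": 25}}

```text
time: 12.5
position: [0.5458, -0.2893, 0.0136]
tool_rot: [0.999, 0.054, 0.003, 0.0]
ft_force: [0.3, -0.5, 0.6]
grip_width: 0.0495
```

>>> {"op": "send_rows", "data": {"steps": [0,0,0,0,0,0,0,0,0,0,0,0,0,0,0,0,0,0,0,0,0,0,0,0,0]}}

```text
time: 13.12
position: [0.5463, -0.2898, 0.0147]
tool_rot: [0.999, 0.054, 0.004, 0.001]
ft_force: [-1.6, 0.1, 5.7]
grip_width: 0.0257
```

```bash
python3 - <<'E'
from h import *
o=robot.get_obs();print(o['q'].round(2),o['ft_force']);snap('side','k');c=snap('wrist','k')
YAWd=4.9
for y in (-.085,-.022,.041): print(y,frmix(0,y,.1).round(4))
go([.546,-.29,.25]);go(frmix(0,-.085,.25),94.9);go(frmix(0,-.085,.095),94.9)
E
```

```text
[-0.67  0.8   1.59  0.01  0.75  0.79] [-1.55422531  0.12578454  5.67476676]
-0.085 [0.6026 0.0953 0.1   ]
-0.022 [0.5972 0.1581 0.1   ]
0.041 [0.5918 0.2209 0.1   ]
shift [ 0.0014  0.0006 -0.2353] turn 0.0 jaw now -83.8 q6 0.79 dist 0.235
shift [ 0.0994 -0.3763 -0.2355] turn 0.023 jaw now -83.8 q6 0.79 dist 0.455
shift [ 0.0982 -0.3766 -0.0805] turn 0.023 jaw now -83.8 q6 0.79 dist 0.397
```

View pics/k_wrist.png

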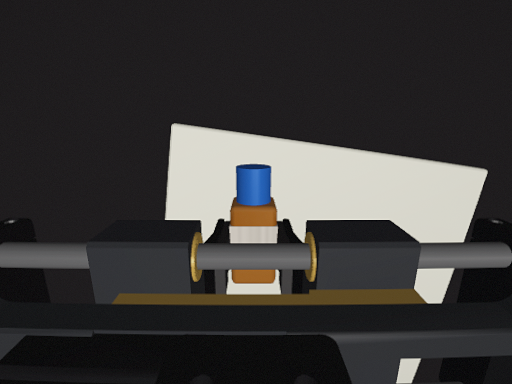

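Bottle one is gripped (25.7 mm). Lifting.

>>> {"op": "send_rows", "data": {"steps": [0,0,0,-0.05,0,0,0,0,-0.1,0,0,0,0,-0.16,0,0,0,0,-0.22,0,0,0.01,-0.04,-0.235,0,0,0.03,-0.09,-0.235,0,0,0.04,-0.14,-0.235,0.02,0,0.05,-0.19,-0.235,0.02], "force": 40}}

```text
time: 14.22
position: [0.5733, -0.0934, 0.2493]
tool_rot: [0.999, 0.044, 0.004, 0.001]
ft_force: [0.5, 0.2, -0.9]
grip_width: 0.0254
```

```bash
python3 - <<'E'
from h import *
snap('wrist','l')
go(frmix(-.01,-.083,.25),94.9);go(frmix(-.01,-.083,.095),94.9)
E
```

```text
shift [ 0.0366 -0.1803  0.0002] turn 0.007 jaw now -84.7 q6 1.13 dist 0.184
shift [ 0.0357 -0.1796  0.1552] turn 0.007 jaw now -84.7 q6 1.13 dist 0.24
```

View pics/l_wrist.png

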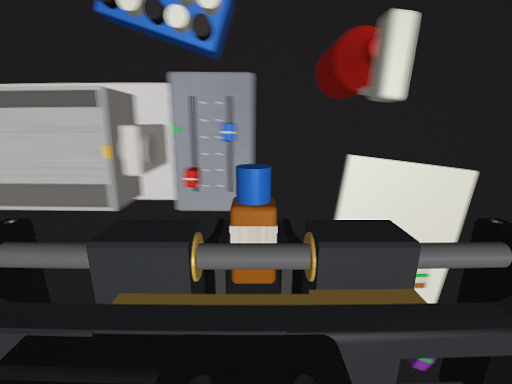

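The bottle is held straight at (253,215). The drum is on the left at (50,150), opening upwards.

>>> {"op": "send_rows", "data": {"steps": [0,0.01,-0.05,0,0,0,0.02,-0.1,0,0,0,0.03,-0.15,0,0,0,0.036,-0.18,0,0,0,0.036,-0.18,0,0,0,0.036,-0.18,0.05,0,0,0.036,-0.18,0.09,0,0,0.036,-0.18,0.12,0]}}

```text
time: 15.28
position: [0.5914, 0.0953, 0.1282]
tool_rot: [0.999, 0.046, 0.002, -0.002]
ft_force: [0.4, 0.2, -0.4]
grip_width: 0.0256
```

```bash
python3 - <<'E'
from h import *
o=robot.get_obs();print(tomix(o['position']),o['ft_force'])
c=snap('scene','m');cv2.imwrite('pics/m2.png',cv2.resize(c['color'][170:330,205:365,::-1],(600,600)))
go(frmix(-.01,-.083,.095),94.9)
E
```

```text
[-0.01108184 -0.08406804  0.12820335] [ 0.44015507  0.20606801 -0.35332218]
shift [ 0.0036 -0.0007  0.0296] turn 0.005 jaw now -84.8 q6 1.45 dist 0.03
```

View pics/m2.png

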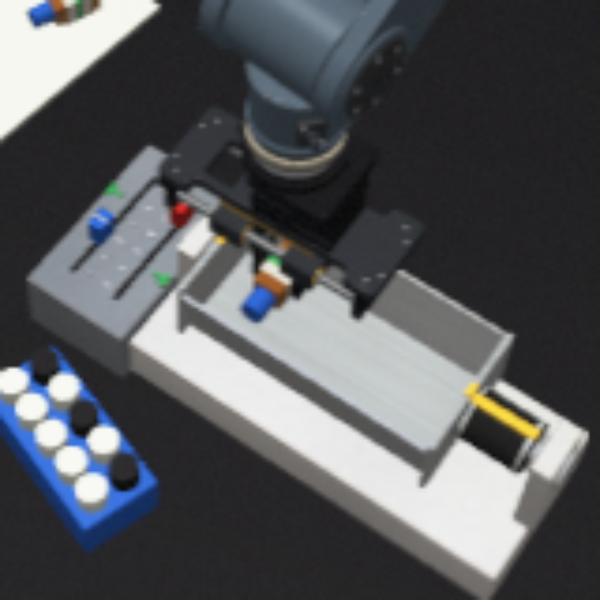

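The bottle hangs inside the trough at (263,295), with the yellow stripe on top at (500,410). Lowering and releasing.

>>> {"op": "send_rows", "data": {"steps": [0,0,0,0.02,0,0,0,0,0.033,0,0,0,0,0.033,0,0.036,0,0,0.033,0,0.036,0,0,0.033,0,0.036,0,0,-0.03,0,0.036,0,0,-0.08,0,0.036,0,0,-0.13,0]}}

```text
time: 16.32
position: [0.5894, 0.0946, 0.2565]
tool_rot: [0.999, 0.046, -0.002, -0.003]
ft_force: [0.9, -0.1, -0.2]
grip_width: 0.0359
```

```bash
python3 - <<'E'
from h import *
o=robot.get_obs();print(tomix(o['position']),o['ft_force'],o['q'].round(2))
c=snap('scene','n');cv2.imwrite('pics/n2.png',cv2.resize(c['color'][120:330,155:365,::-1],(600,600)))
go([.39,-.33,.29],90)
E
```

```text
[-0.01316821 -0.08461433  0.25650765] [ 0.88597956 -0.09691246 -0.21875899] [-0.03  0.45  1.46  0.01  1.23  1.45]
shift [-0.2412  0.4042 -0.03  ] turn 0.091 jaw now -84.8 q6 1.45 dist 0.472
```

View pics/n2.png

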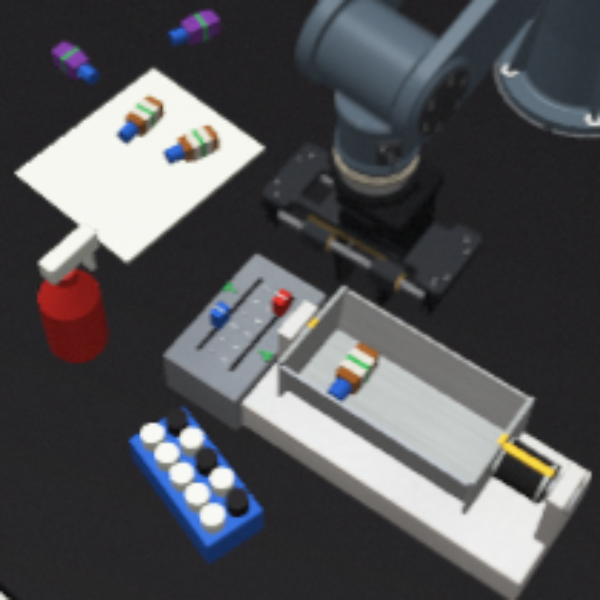

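The first bottle lies flat in the drum at (355,368). Back to the board view.

>>> {"op": "send_rows", "data": {"steps": [0.05,-0.03,0.05,-0.03,0,0.05,-0.06,0.1,-0.03,0,0.05,-0.09,0.15,-0.03,0.02,0.05,-0.12,0.2,-0.03,0.04,0.05,-0.15,0.25,-0.03,0.06,0.05,-0.18,0.3,-0.03,0.09,0.05,-0.21,0.35,-0.03,0.09,0.05,-0.24,0.4,-0.03,0.09]}}

```text
time: 17.38
position: [0.3898, -0.3273, 0.2902]
tool_rot: [1.0, 0.001, 0.006, -0.002]
ft_force: [1.0, -0.6, 0.5]
grip_width: 0.0502
```

>>> {"op": "send_rows", "data": {"steps": [0.05,0,0,0,0,0.05,0,0,0,0]}}

```text
time: 17.62
position: [0.3895, -0.3269, 0.29]
tool_rot: [1.0, 0.0, 0.006, -0.003]
ft_force: [0.2, 0.9, -0.1]
grip_width: 0.05
```

```bash
python3 - <<'E'
from h import *
snap('wrist','o')
E
python3 bot.py o
```

```text
bottle band [ 0.4379 -0.3651] cap [ 0.4716 -0.3628] yaw 3.9 d 0.0337 amb 197
bottle band [ 0.4269 -0.2849] cap [ 0.4588 -0.2953] yaw -18.2 d 0.0336 amb 215
shift [0.0447 0.0404 0.2904] turn -0.066 jaw now -89.9 q6 0.64 dist 0.297
shift [ 0.0339 -0.0398  0.2907] turn 0.319 jaw now -89.9 q6 0.64 dist 0.295
```

View pics/o_wrist.png

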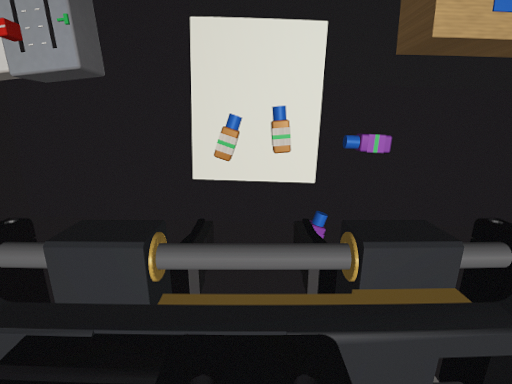

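>>> {"op": "send_rows", "data": {"steps": [0.05,0.01,-0.01,0.05,0.1,0.05,0.02,-0.02,0.1,0.2,0.05,0.034,-0.04,0.15,0.319,0.05,0.034,-0.04,0.2,0.319,0.05,0.034,-0.04,0.24,0.319,0.05,0.034,-0.04,0.265,0.319,0.05,0.034,-0.04,0.277,0.319,0.05,0.034,-0.04,0.277,0.319], "force": 25}}

```text
time: 18.68
position: [0.4272, -0.2838, 0.0135]
tool_rot: [0.988, -0.157, 0.005, -0.004]
ft_force: [0.2, 0.7, 0.1]
grip_width: 0.0502
```

>>> {"op": "send_rows", "data": {"steps": [0,0,0,0,0,0,0,0,0,0,0,0,0,0,0,0,0,0,0,0,0,0,0,0,0]}}

```text
time: 19.3
position: [0.4275, -0.2842, 0.0142]
tool_rot: [0.988, -0.157, 0.005, -0.003]
ft_force: [-0.7, 0.1, 6.3]
grip_width: 0.0262
```

>>> {"op": "send_rows", "data": {"steps": [0,0,0,-0.05,0,0,0,0,-0.1,0,0,0,0,-0.16,0,0,0,0,-0.22,0,0,0,0,-0.235,-0.1,0,0,0,-0.235,-0.2,0,0,0,-0.235,-0.3,0,0,0,-0.235,-0.4], "force": 40}}

```text
time: 20.3
position: [0.4243, -0.2849, 0.2489]
tool_rot: [0.999, 0.044, 0.006, -0.002]
ft_force: [0.9, 0.7, -1.7]
grip_width: 0.0255
```

```bash
python3 - <<'E'
from h import *
snap('wrist','p')
go(frmix(-.01,-.022,.25),94.9);go(frmix(-.01,-.022,.095),94.9)
E
```

```text
shift [ 0.2018 -0.4258  0.0031] turn 0.004 jaw now -84.9 q6 0.66 dist 0.471
shift [ 0.2    -0.4251  0.1581] turn 0.004 jaw now -84.9 q6 0.66 dist 0.496
```

View pics/p_wrist.png

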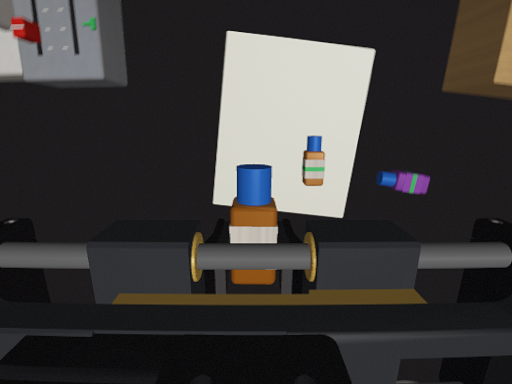

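Bottle two is held and straight at (253,215), with one left on the board at (314,165). Carrying it over.

>>> {"op": "send_rows", "data": {"steps": [0,0.025,-0.053,0,0,0,0.05,-0.106,0,0,0,0.075,-0.159,0,0,0,0.1,-0.212,0,0,0,0.125,-0.265,0,0,0,0.15,-0.318,0,0,0,0.175,-0.371,0,0,0,0.2,-0.425,0,0]}}

```text
time: 21.35
position: [0.5856, 0.158, 0.2527]
tool_rot: [0.999, 0.044, 0.005, -0.002]
ft_force: [1.3, -0.5, -0.8]
grip_width: 0.0257
```

>>> {"op": "send_rows", "data": {"steps": [0,0,0,0,0,0,0,0,0.04,0,0,0,0,0.09,0,0,0,0,0.11,0,0,0,0,0.11,0]}}

```text
time: 21.98
position: [0.5846, 0.1573, 0.1405]
tool_rot: [0.999, 0.043, 0.002, -0.002]
ft_force: [0.1, -0.4, -0.6]
grip_width: 0.0261
```

```bash
python3 - <<'E'
from h import *
o=robot.get_obs();print(tomix(o['position']),o['ft_force'])
c=snap('scene','q');cv2.imwrite('pics/q2.png',cv2.resize(c['color'][170:330,205:365,::-1],(600,600)))
go(frmix(-.01,-.022,.095),94.9)
E
```

```text
[-0.01262827 -0.0217488   0.14050197] [ 0.13513219 -0.38366603 -0.59626675]
shift [0.0007 0.0006 0.0471] turn 0.001 jaw now -85.1 q6 1.56 dist 0.047
```

View pics/q2.png

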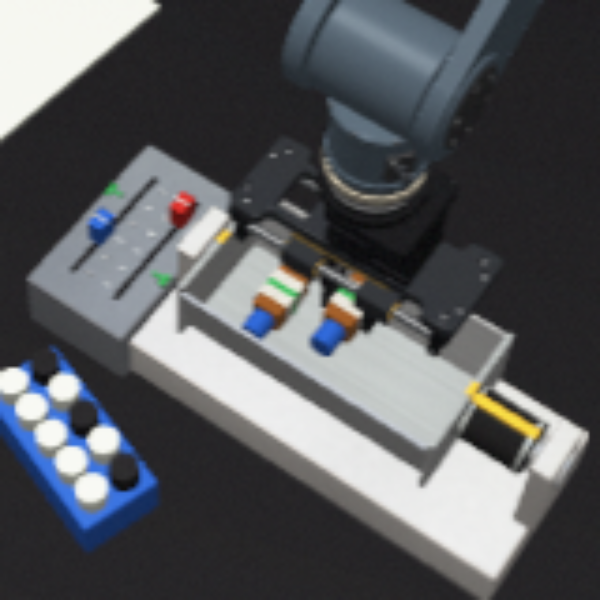

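Bottle two is beside the first at (335,325), clear of it. Lowering and releasing.

>>> {"op": "send_rows", "data": {"steps": [0,0,0,0.025,0,0,0,0,0.045,0,0,0,0,0.045,0,0.036,0,0,0.045,0,0.036,0,0,0.045,0,0.036,0,0,-0.02,0,0.036,0,0,-0.07,0,0.036,0,0,-0.13,0]}}

```text
time: 23.02
position: [0.5847, 0.1569, 0.2744]
tool_rot: [0.999, 0.043, 0.004, -0.002]
ft_force: [1.1, 0.3, -0.7]
grip_width: 0.0359
```

```bash
python3 - <<'E'
from h import *
o=robot.get_obs();print(tomix(o['position']),o['ft_force'],o['q'].round(2))
c=snap('scene','r');cv2.imwrite('pics/r2.png',cv2.resize(c['color'][120:330,155:365,::-1],(600,600)))
go([.39,-.33,.29],90)
E
```

```text
[-0.01253125 -0.02210579  0.27438141] [ 1.05684058  0.34372942 -0.67580013] [0.08 0.44 1.43 0.   1.26 1.56]
shift [-0.2409  0.4683 -0.0141] turn 0.087 jaw now -85.0 q6 1.56 dist 0.527
```

View pics/r2.png

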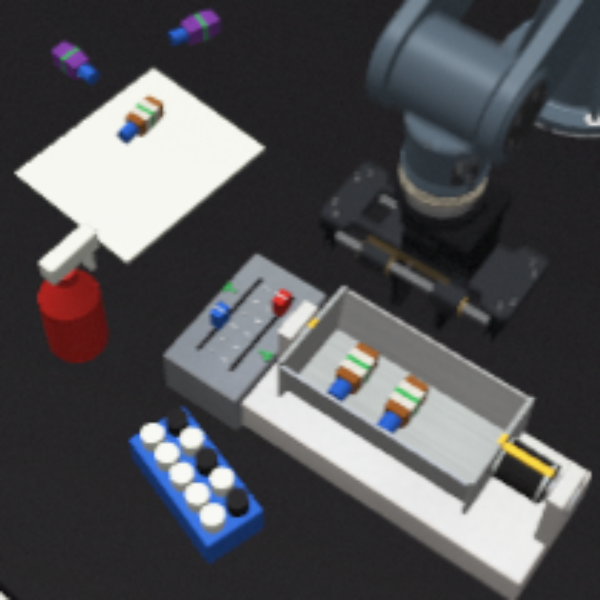

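Two bottles are in the drum, at (355,368) and (405,403). One is left on the board at (143,118).

>>> {"op": "send_rows", "data": {"steps": [0.05,-0.03,0.055,-0.015,0,0.05,-0.06,0.11,-0.015,0,0.05,-0.09,0.165,-0.015,0.02,0.05,-0.12,0.22,-0.015,0.04,0.05,-0.15,0.28,-0.015,0.06,0.05,-0.18,0.34,-0.015,0.087,0.05,-0.21,0.4,-0.015,0.087,0.05,-0.24,0.45,-0.015,0.087]}}

```text
time: 24.08
position: [0.3941, -0.3019, 0.2923]
tool_rot: [1.0, -0.0, 0.014, -0.002]
ft_force: [0.5, -0.2, 0.7]
grip_width: 0.0497
```

>>> {"op": "send_rows", "data": {"steps": [0.05,0,0.015,0,0,0.05,0,0.015,0,0]}}

```text
time: 24.32
position: [0.3942, -0.3177, 0.2927]
tool_rot: [1.0, -0.001, 0.015, -0.002]
ft_force: [-0.2, 0.7, 0.6]
grip_width: 0.0499
```

```bash
python3 - <<'E'
from h import *
snap('wrist','s')
E
python3 bot.py s
```

```text
bottle band [ 0.4379 -0.3644] cap [ 0.4714 -0.3625] yaw 3.2 d 0.0335 amb 185
shift [0.0352 0.0495 0.2934] turn -0.056 jaw now -90.0 q6 0.65 dist 0.3
```

>>> {"op": "send_rows", "data": {"steps": [0.05,0.01,0.01,0.05,-0.05,0.05,0.02,0.03,0.1,-0.06,0.05,0.035,0.0495,0.15,-0.06,0.05,0.035,0.0495,0.2,-0.06,0.05,0.035,0.0495,0.24,-0.06,0.05,0.035,0.0495,0.265,-0.06,0.05,0.035,0.0495,0.279,-0.06,0.05,0.035,0.0495,0.279,-0.06], "force": 25}}

```text
time: 25.38
position: [0.4378, -0.3629, 0.014]
tool_rot: [0.999, 0.031, 0.014, -0.003]
ft_force: [-0.6, -0.4, 0.2]
grip_width: 0.0498
```

>>> {"op": "send_rows", "data": {"steps": [0,0,0,0,0,0,0,0,0,0,0,0,0,0,0,0,0,0,0,0,0,0,0,0,0]}}

```text
time: 26.0
position: [0.4382, -0.3636, 0.0149]
tool_rot: [0.999, 0.031, 0.015, -0.002]
ft_force: [0.2, -0.3, 7.1]
grip_width: 0.0258
```

>>> {"op": "send_rows", "data": {"steps": [0,0,0,-0.05,0,0,0,0,-0.1,0,0,0,0,-0.16,0,0,0,0,-0.22,0,0,0,0,-0.235,0,0,0,0,-0.235,0], "force": 40}}

```text
time: 26.75
position: [0.4313, -0.3646, 0.2502]
tool_rot: [0.999, 0.031, 0.015, -0.001]
ft_force: [-0.7, 0.8, -0.6]
grip_width: 0.0256
```

```bash
python3 - <<'E'
from h import *
snap('wrist','t')
go(frmix(-.01,.04,.25),94.9);go(frmix(-.01,.04,.095),94.9)
E
```

```text
shift [ 0.1864 -0.5726  0.0064] turn -0.025 jaw now -86.5 q6 0.58 dist 0.602
shift [ 0.1821 -0.5718  0.1614] turn -0.025 jaw now -86.5 q6 0.58 dist 0.621
```

View pics/t_wrist.png

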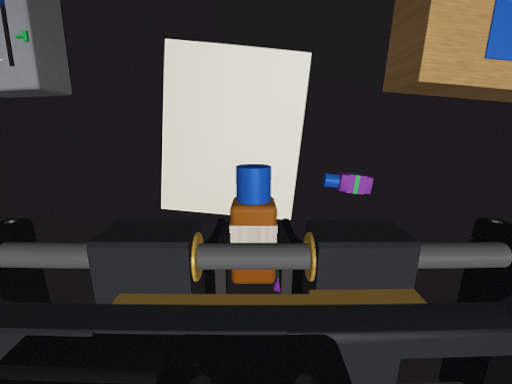

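The last bottle is held at (253,215) and the board is empty.

>>> {"op": "send_rows", "data": {"steps": [0,0.019,-0.057,0,0,0,0.038,-0.114,0,0,0,0.057,-0.171,0,0,0,0.076,-0.228,0,0,0,0.095,-0.285,0,-0.02,0,0.114,-0.342,0,-0.025,0,0.133,-0.399,0,-0.025,0,0.15,-0.455,0,-0.025]}}

```text
time: 27.8
position: [0.5513, 0.1014, 0.2516]
tool_rot: [0.999, 0.043, 0.011, -0.003]
ft_force: [0.7, -0.2, -0.4]
grip_width: 0.0256
```

```bash
python3 - <<'E'
from h import *
go(frmix(-.01,.04,.25),94.9);go(frmix(-.01,.04,.14),94.9)
E
```

```text
shift [ 0.0406 -0.1145  0.003 ] turn 0.001 jaw now -85.1 q6 1.46 dist 0.122
shift [ 0.0382 -0.114   0.113 ] turn 0.001 jaw now -85.1 q6 1.46 dist 0.165
```

>>> {"op": "send_rows", "data": {"steps": [0,0.02,-0.06,0,0,0,0.04,-0.114,0,0,0,0.04,-0.114,0,0,0,0.04,-0.114,0.04,0,0,0.04,-0.114,0.08,0,0,0.04,-0.114,0.113,0,0,0.04,-0.114,0.113,0]}}

```text
time: 28.68
position: [0.5797, 0.2172, 0.1352]
tool_rot: [0.999, 0.042, 0.005, -0.002]
ft_force: [0.3, 0.5, -0.1]
grip_width: 0.0254
```

```bash
python3 - <<'E'
from h import *
o=robot.get_obs();print(tomix(o['position']),o['ft_force'])
c=snap('scene','u');cv2.imwrite('pics/u2.png',cv2.resize(c['color'][170:330,205:365,::-1],(600,600)))
go(frmix(-.01,.04,.095),94.9)
E
```

```text
[-0.01234369  0.03835096  0.13517222] [ 0.30732887  0.47293377 -0.14397209]
shift [-0.0004 -0.0011  0.0426] turn -0.001 jaw now -85.1 q6 1.66 dist 0.043
```

View pics/u2.png

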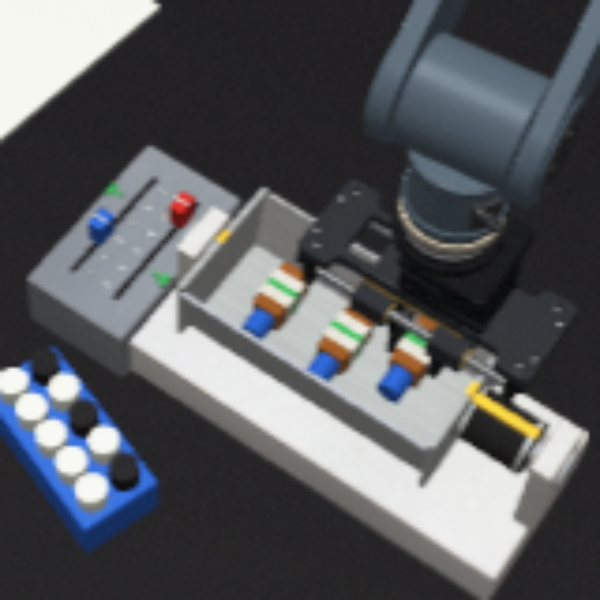

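>>> {"op": "send_rows", "data": {"steps": [0,0,0,0.022,0,0,0,0,0.042,0,0,0,0,0.042,0,0.036,0,0,0.042,0,0.036,0,0,0.042,0,0.036,0,0,-0.02,0,0.036,0,0,-0.07,0,0.036,0,0,-0.13,0]}}

```text
time: 29.72
position: [0.5794, 0.217, 0.2695]
tool_rot: [0.999, 0.043, 0.008, -0.002]
ft_force: [0.5, -0.2, -0.5]
grip_width: 0.0362
```

```bash
python3 - <<'E'
from h import *
o=robot.get_obs();print(tomix(o['position']),o['ft_force'],o['q'].round(2))
c=snap('scene','v');d=snap('side','v');cv2.imwrite('pics/v2.png',np.hstack([cv2.resize(c['color'][200:330,205:365,::-1],(400,325)),cv2.resize(d['color'][80:210,205:365,::-1],(400,325))]))
E
```

```text
[-0.01269771  0.03823246  0.26953411] [ 0.50909453 -0.2463319  -0.46921488] [0.18 0.46 1.41 0.   1.25 1.66]
```

View pics/v2.png

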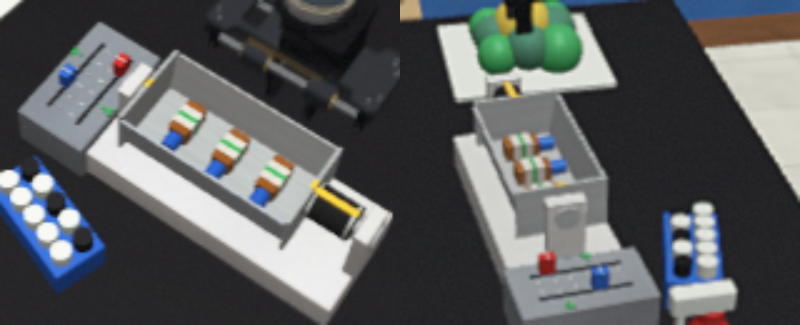

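All three bottles are in the drum. Now a close look at the console.

```bash
python3 - <<'E'
from h import *
go([.51,0.0,.25],94.9)
E
```

```text
shift [-0.0937  0.2112  0.0226] turn -0.0 jaw now -85.1 q6 1.66 dist 0.232
```

>>> {"op": "send_rows", "data": {"steps": [0,-0.02,0.05,0,0,0,-0.04,0.1,0.02,0,0,-0.07,0.15,0.022,0,0,-0.094,0.211,0.022,0,0,-0.094,0.211,0.022,0,0,-0.094,0.211,0.022,0]}}

```text
time: 30.58
position: [0.5099, 0.0, 0.251]
tool_rot: [0.999, 0.042, 0.017, -0.004]
ft_force: [0.2, 0.0, 0.2]
grip_width: 0.0006
```

```bash
cat > sl.py <<'E'
import sys
from h import *
def sl(c):
    P=cloud(c);hsv=cv2.cvtColor(c['color'],cv2.COLOR_RGB2HSV);H,S,V=cv2.split(hsv);M=tomix(P)
    on=(M[...,1]<-.16)&(M[...,1]>-.31)&(abs(M[...,0])<.1)&(M[...,2]>.05)
    for nm,m,z in (('red',((H<5)|(H>175))&(S>150)&(V>60),.098),('blue',(H>100)&(H<125)&(S>150)&(V>60),.098),('green',(H>45)&(H<80)&(S>100),.069)):
        N,l,st,ce=cv2.connectedComponentsWithStats(cv2.morphologyEx((m&on).astype(np.uint8),cv2.MORPH_CLOSE,np.ones((5,5))))
        for i in range(1,N):
            if st[i,4]<(6): continue
            q=M[(l==i)]; t=q[q[:,2]>z-.005] if nm!='green' else q
            x=tomix(onz(c,*ce[i],z))
            ex=(t[:,0].min().round(4),t[:,0].max().round(4)) if len(t) else None
            print(nm,st[i,4],ce[i].round(1),'raymix',x.round(4)[:2],'top x range',ex,'top mean',t.mean(0).round(4) if len(t) else None)
            if nm!='green' and len(t):
                # top-face pixels only
                vv,uu=np.nonzero((l==i)&(M[...,2]>z-.005)); print('   top ray',tomix(onz(c,uu.mean(),vv.mean(),z)).round(4)[:2])
if __name__=='__main__':
    for n in sys.argv[2:]:
        print(n); sl(snap(n,sys.argv[1]))
E
python3 sl.py w wrist scene side
python3 -c "
import cv2;a=cv2.imread('pics/w_wrist.png');cv2.imwrite('pics/w2.png',cv2.resize(a[0:240],(800,375)))"
```

```text
wrist
red 211 [279.5 133.5] raymix [-0.0406 -0.1998] top x range (np.float64(-0.0501), np.float64(-0.0314)) top mean [-0.0406 -0.1999  0.102 ]
   top ray [-0.0406 -0.2003]
blue 308 [320.1  85. ] raymix [ 0.0106 -0.2425] top x range (np.float64(-0.0366), np.float64(0.0212)) top mean [ 0.011  -0.2434  0.0995]
   top ray [ 0.0112 -0.2438]
green 65 [261.4  84.9] raymix [ 0.0149 -0.1801] top x range (np.float64(0.0089), np.float64(0.0205)) top mean [ 0.0147 -0.1801  0.0703]
green 54 [332.1 125.5] raymix [-0.0314 -0.2657] top x range (np.float64(-0.0367), np.float64(-0.0261)) top mean [-0.0314 -0.2654  0.07  ]
scene
red 37 [253.2 225.6] raymix [-0.0321 -0.1954] top x range (np.float64(-0.0453), np.float64(-0.0259)) top mean [-0.0353 -0.1986  0.0985]
   top ray [-0.0356 -0.1987]
blue 39 [231.6 229.7] raymix [ 0.0189 -0.2404] top x range (np.float64(0.0038), np.float64(0.0247)) top mean [ 0.0146 -0.2441  0.0967]
   top ray [ 0.0153 -0.2436]
green 9 [234.3 220.2] raymix [-0.029 -0.267] top x range (np.float64(-0.0335), np.float64(-0.0208)) top mean [-0.0275 -0.2658  0.072 ]
green 9 [247.7 243.8] raymix [ 0.0168 -0.1813] top x range (np.float64(0.0127), np.float64(0.0221)) top mean [ 0.0183 -0.1802  0.0723]
side
red 46 [263.4 185.2] raymix [-0.0437 -0.2188] top x range (np.float64(-0.0485), np.float64(-0.0322)) top mean [-0.0402 -0.2056  0.0968]
   top ray [-0.0406 -0.2071]
blue 50 [284.5 190.5] raymix [ 0.0082 -0.2598] top x range (np.float64(0.0025), np.float64(0.02)) top mean [ 0.012  -0.2488  0.0965]
   top ray [ 0.0114 -0.2506]
green 6 [247.5  97. ] raymix [0.0624 0.3984] top x range (np.float64(-0.0803), np.float64(-0.0764)) top mean [-0.0784 -0.1885  0.3747]
```

View pics/w2.png

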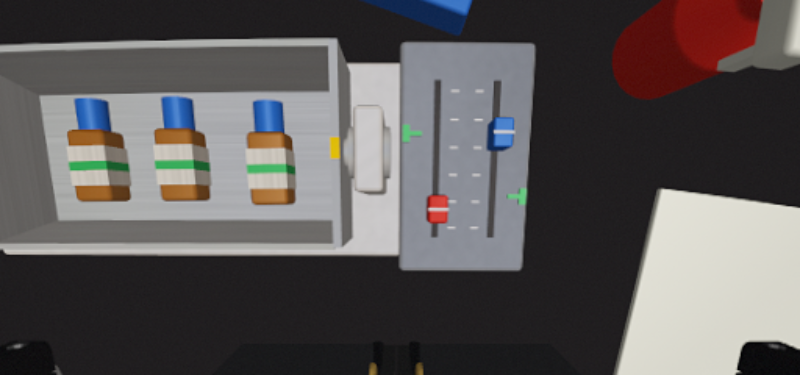

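From above: red cap at x' = −40.6 mm, pointer at +14.8; blue cap at +11.0, pointer at −31.4. So red moves +55.4 mm and blue −42.4 mm. I'll turn the jaws along the track, grip each cap and drag it.

```bash
python3 - <<'E'
from h import *
go(frmix(-.0406,-.202,.25),4.9)
print(tomix(robot.get_obs()['position']))
E
```

```text
shift [0.0595 0.0315 0.0026] turn -1.569 jaw now -85.0 q6 1.25 dist 0.067
[-0.10017577 -0.17065898  0.2507199 ]
```

>>> {"op": "send_rows", "data": {"steps": [0.045,0.02,0.01,0,-0.18,0.045,0.04,0.02,0,-0.36,0.045,0.06,0.031,0,-0.54,0.045,0.06,0.031,0,-0.72,0.045,0.06,0.031,0,-0.9,0.045,0.06,0.031,0,-1.08,0.045,0.06,0.031,0,-1.26,0.045,0.06,0.031,0,-1.44], "force": 20}}

```text
time: 31.72
position: [0.5729, -0.0225, 0.2525]
tool_rot: [0.719, 0.695, 0.015, 0.008]
ft_force: [-1.2, 0.5, 0.0]
grip_width: 0.0448
```

>>> {"op": "send_rows", "data": {"steps": [0.045,0,0,0,-0.13,0.045,0,0,0,-0.13,0.045,0,0,0,-0.13]}}

```text
time: 32.1
position: [0.5731, -0.0216, 0.2523]
tool_rot: [0.673, 0.74, 0.015, 0.009]
ft_force: [0.2, 0.2, -0.6]
grip_width: 0.0455
```

```bash
python3 - <<'E'
from h import *
go(frmix(-.0406,-.202,.085),4.9)
print(tomix(robot.get_obs()['position']),robot.get_obs()['tool_rot'])
E
```

```text
shift [-0.004  -0.007   0.1672] turn 0.009 jaw now 5.4 q6 -0.34 dist 0.167
[-0.03936002 -0.19893143  0.2523327 ] [0.67271662 0.73969781 0.01456206 0.00935134]
```

>>> {"op": "send_rows", "data": {"steps": [0.045,-0.001,-0.002,0.05,0.009,0.045,-0.003,-0.004,0.1,0.009,0.045,-0.004,-0.007,0.13,0.009,0.045,-0.004,-0.007,0.15,0.009,0.045,-0.004,-0.007,0.165,0.009,0.045,-0.004,-0.007,0.165,0.009]}}

```text
time: 32.85
position: [0.5715, -0.0245, 0.0863]
tool_rot: [0.676, 0.737, 0.014, 0.008]
ft_force: [-0.3, -0.6, -0.3]
grip_width: 0.0452
```

```bash
python3 - <<'E'
from h import *
o=robot.get_obs();print(tomix(o['position']),o['ft_force'])
c=snap('scene','x');d=snap('side','x');cv2.imwrite('pics/x2.png',np.hstack([cv2.resize(c['color'][200:280,205:285,::-1],(400,400),interpolation=2),cv2.resize(d['color'][140:220,235:315,::-1],(400,400),interpolation=2)]))
E
```

```text
[-0.04113983 -0.20174877  0.08630012] [-0.2570171  -0.58809061 -0.30021439]
```

View pics/x2.png

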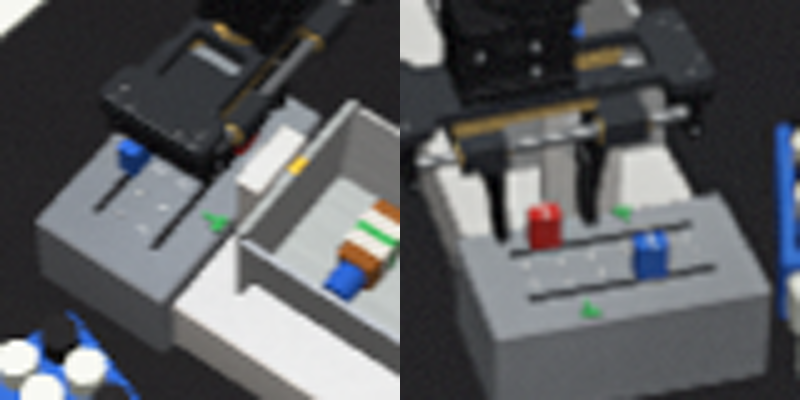

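The fingers straddle the red cap at (545,225) in the side view. Closing and dragging.

>>> {"op": "send_rows", "data": {"steps": [0,0,0,0,0,0,0,0,0,0,0,0,0,0,0,0,0,0,0,0]}}

```text
time: 33.45
position: [0.5727, -0.0248, 0.0881]
tool_rot: [0.676, 0.737, 0.015, 0.01]
ft_force: [-0.7, -0.4, 2.6]
grip_width: 0.0191
```

```bash
python3 - <<'E'
from h import *
o=robot.get_obs();print(tomix(o['position']),o['ft_force'],o['grip_width']);go(frmix(.0148,-.2018,.086),4.9)
E
```

```text
[-0.03998374 -0.2021558   0.08811915] [-0.74504564 -0.40145387  2.63150373] 0.01914389508880863
shift [0.0003 0.0547 0.0041] turn -0.0 jaw now 4.9 q6 -0.35 dist 0.055
```

>>> {"op": "send_rows", "data": {"steps": [0,0,0.01,0.001,0,0,0,0.02,0.001,0,0,0,0.03,0.002,0,0,0,0.04,0.003,0,0,0,0.05,0.003,0,0,0,0.055,0.003,0,0,0,0.055,0.003,0]}}

```text
time: 34.33
position: [0.6298, -0.0203, 0.0881]
tool_rot: [0.676, 0.737, 0.016, 0.012]
ft_force: [0.4, -0.7, 6.2]
grip_width: 0.0197
```

```bash
python3 - <<'E'
from h import *
o=robot.get_obs();print(tomix(o['position']),o['ft_force'],o['grip_width']);go(frmix(.0148,-.2018,.086),4.9)
E
```

```text
[ 0.01725311 -0.20252685  0.08809121] [ 0.40932756 -0.68671294  6.21832087] 0.019675855173328344
shift [ 0.0007 -0.0025  0.002 ] turn -0.0 jaw now 4.9 q6 -0.32 dist 0.003
```

>>> {"op": "send_rows", "data": {"steps": [0,0,-0.002,0,0,0,0,-0.0025,0,0,0,0,-0.0025,0,0]}}

```text
time: 34.7
position: [0.6278, -0.0205, 0.0881]
tool_rot: [0.676, 0.737, 0.016, 0.012]
ft_force: [1.7, 0.3, 3.1]
grip_width: 0.0197
```

>>> {"op": "send_rows", "data": {"steps": [0.03,0,0,0,0,0.045,0,0,0,0,0.045,0,0,0,0,0.045,0,0,-0.04,0,0.045,0,0,-0.08,0]}}

```text
time: 35.33
position: [0.6238, -0.0211, 0.1681]
tool_rot: [0.676, 0.737, 0.016, 0.011]
ft_force: [0.1, 0.2, 0.3]
grip_width: 0.0447
```

```bash
python3 sl.py y scene side; python3 - <<'E'
from h import *
o=robot.get_obs();print(tomix(o['position']),o['ft_force'],o['tool_rot']);go(frmix(.011,-.2435,.168),4.9)
c=load('scene','y')
cv2.imwrite('pics/y2.png',cv2.resize(c['color'][200:280,205:285,::-1],(600,600),interpolation=2))
E
```

```text
scene
red 40 [242.5 237.7] raymix [ 0.0224 -0.1962] top x range (np.float64(0.0088), np.float64(0.0304)) top mean [ 0.0194 -0.1991  0.098 ]
   top ray [ 0.0194 -0.1991]
green 9 [247.7 243.8] raymix [ 0.0168 -0.1813] top x range (np.float64(0.0127), np.float64(0.0222)) top mean [ 0.0177 -0.1807  0.0709]
side
red 39 [280.8 182.1] raymix [ 0.0098 -0.2181] top x range (np.float64(-0.3452), np.float64(0.0215)) top mean [-0.0156 -0.2979  0.169 ]
   top ray [ 0.014  -0.2077]
blue 50 [284.5 190.5] raymix [ 0.0082 -0.2598] top x range (np.float64(0.0039), np.float64(0.0206)) top mean [ 0.0123 -0.2474  0.0957]
   top ray [ 0.0114 -0.2502]
[ 0.01490113 -0.20378927  0.17274743] [ 0.30708845 -0.45337091  0.9824975 ] [0.67598581 0.73650266 0.0186823  0.01606203]
shift [-0.0397 -0.0041  0.0045] turn 0.0 jaw now 4.9 q6 -0.32 dist 0.04
```

View pics/y2.png

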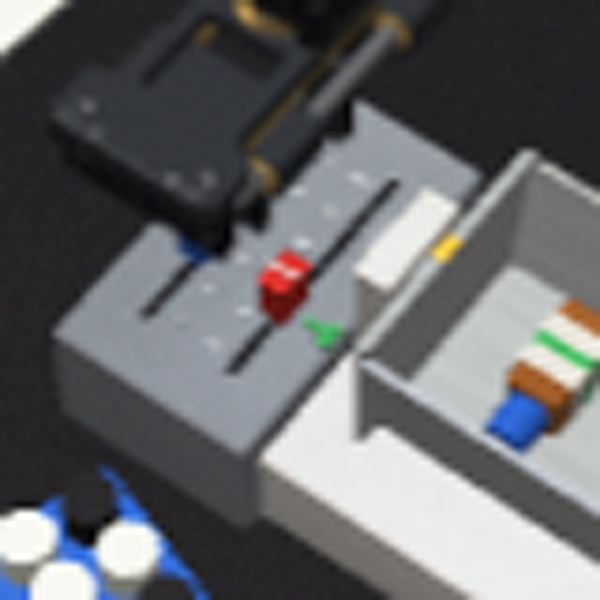

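```bash
python3 - <<'E'
from h import *
for n in ('scene','side'):
    c=load(n,'v');P=cloud(c);M=tomix(P)
    m=(P[...,2]>.09)&(P[...,2]<.2)&(P[...,0]>.6)&(P[...,0]<.85)&(P[...,1]<-.1)&(P[...,1]>-.35)
    q=M[m];print(n,len(q),np.percentile(q,[1,99],axis=0).round(3))
E
```

```text
scene 520 [[ 0.048 -0.416  0.091]
 [ 0.121 -0.362  0.172]]
side 683 [[ 0.044 -0.425  0.091]
 [ 0.113 -0.382  0.169]]
```

The spray bottle is 80 mm clear of the gripper body. Now the blue cap.

>>> {"op": "send_rows", "data": {"steps": [0.045,-0.02,-0.002,0,0,0.045,-0.04,-0.004,0,0,0.045,-0.04,-0.004,0,0]}}

```text
time: 35.8
position: [0.6265, -0.0644, 0.1712]
tool_rot: [0.677, 0.735, 0.018, 0.015]
ft_force: [-0.0, 0.2, -0.3]
grip_width: 0.045
```

```bash
python3 - <<'E'
from h import *
print(tomix(robot.get_obs()['position']));go(frmix(.011,-.2435,.086),4.9)
E
```

```text
[ 0.01016982 -0.24616576  0.17121166]
shift [ 0.0025 -0.0032  0.0852] turn -0.003 jaw now 4.7 q6 -0.38 dist 0.085
```

>>> {"op": "send_rows", "data": {"steps": [0.045,0.0025,-0.003,0.03,0,0.045,0.0025,-0.003,0.06,0,0.045,0.0025,-0.003,0.085,0,0.045,0.0025,-0.003,0.085,0,0,0.0025,-0.003,0.085,0,0,0.0025,-0.003,0.085,0,0,0.0025,-0.003,0.085,0,0,0.0025,-0.003,0.085,0]}}

```text
time: 36.8
position: [0.6279, -0.0618, 0.0872]
tool_rot: [0.677, 0.735, 0.019, 0.016]
ft_force: [0.2, 0.8, 2.5]
grip_width: 0.02
```

```bash
python3 - <<'E'
from h import *
o=robot.get_obs();print(tomix(o['position']),o['ft_force'],o['grip_width']);go(frmix(-.0314,-.2435,.087),4.9)
E
```

```text
[ 0.01182601 -0.24367084  0.08717946] [0.19815828 0.75384861 2.49928333] 0.0199585717484307
shift [ 0.     -0.0432 -0.0019] turn -0.003 jaw now 4.7 q6 -0.38 dist 0.043
```

>>> {"op": "send_rows", "data": {"steps": [0,0,-0.01,0,0,0,0,-0.02,-0.001,0,0,0,-0.03,-0.001,0,0,0,-0.04,-0.002,0,0,0,-0.043,-0.002,0,0,0,-0.043,-0.002,0]}}

```text
time: 37.55
position: [0.5839, -0.0653, 0.0872]
tool_rot: [0.677, 0.735, 0.018, 0.015]
ft_force: [-1.4, 0.4, 5.0]
grip_width: 0.0199
```

```bash
python3 - <<'E'
from h import *
o=robot.get_obs();print(tomix(o['position']),o['ft_force'],o['grip_width']);go(frmix(-.0314,-.2435,.087),4.9)
E
```

```text
[-0.03230649 -0.24338931  0.08715502] [-1.42551731  0.42427573  4.95468485] 0.019899174622002344
shift [-0.0001  0.0009  0.0002] turn -0.003 jaw now 4.7 q6 -0.41 dist 0.001
```

>>> {"op": "send_rows", "data": {"steps": [0,0,0.001,0,0,0,0,0.001,0,0,0.03,0,0.001,0,0,0.045,0,0.001,0,0,0.045,0,0.001,-0.03,0,0.045,0,0.001,-0.08,0,0.045,0,0.001,-0.13,0,0.045,0,0.001,-0.16,0]}}

```text
time: 38.55
position: [0.5785, -0.0664, 0.2496]
tool_rot: [0.677, 0.735, 0.019, 0.017]
ft_force: [0.2, -0.1, 0.5]
grip_width: 0.0447
```

>>> {"op": "send_rows", "data": {"steps": [0.045,0,-0.02,0,0.18,0.045,0.02,-0.04,0,0.36,0.045,0.03,-0.06,0,0.54,0.045,0.05,-0.07,0,0.72,0.045,0.07,-0.07,0,0.9,0.045,0.07,-0.07,0,1.08,0.045,0.07,-0.07,0,1.26,0.045,0.07,-0.07,0,1.44]}}

```text
time: 39.55
position: [0.5031, -0.0024, 0.2459]
tool_rot: [0.994, 0.104, 0.025, 0.0]
ft_force: [-0.4, 0.1, -0.2]
grip_width: 0.0447
```

>>> {"op": "send_rows", "data": {"steps": [0.045,0,0,0,0.13,0.045,0,0,0,0.13,0.045,0,0,0,0.13]}}

```text
time: 39.92
position: [0.5031, -0.0023, 0.2458]
tool_rot: [0.999, 0.04, 0.025, -0.001]
ft_force: [-0.5, 0.3, 0.5]
grip_width: 0.045
```

```bash
python3 sl.py z wrist scene; python3 - <<'E'
from h import *
o=robot.get_obs();print(tomix(o['position']),o['ft_force'],o['tool_rot'])
E
python3 -c "
import cv2;a=cv2.imread('pics/z_wrist.png');cv2.imwrite('pics/zz2.png',cv2.resize(a[0:240],(800,375)))"
```

```text
wrist
red 280 [278.1  77.5] raymix [ 0.013  -0.2001] top x range (np.float64(-0.0462), np.float64(0.0241)) top mean [ 0.014  -0.2004  0.0984]
   top ray [ 0.014  -0.2004]
blue 269 [316.3 121.5] raymix [-0.0325 -0.2423] top x range (np.float64(-0.0462), np.float64(-0.0224)) top mean [-0.0325 -0.2434  0.0982]
   top ray [-0.0324 -0.2435]
green 61 [259.   81.2] raymix [ 0.0145 -0.1805] top x range (np.float64(0.009), np.float64(0.0199)) top mean [ 0.0143 -0.1805  0.0701]
green 53 [331.5 121.5] raymix [-0.0313 -0.2668] top x range (np.float64(-0.0366), np.float64(-0.0261)) top mean [-0.0314 -0.2666  0.0699]
scene
red 40 [242.5 237.7] raymix [ 0.0224 -0.1962] top x range (np.float64(0.0086), np.float64(0.0273)) top mean [ 0.0187 -0.1995  0.0981]
   top ray [ 0.0186 -0.1995]
blue 36 [240.2 220.4] raymix [-0.0241 -0.2394] top x range (np.float64(-0.0375), np.float64(-0.0184)) top mean [-0.0291 -0.2428  0.0965]
   top ray [-0.0283 -0.2422]
green 9 [234.3 220.2] raymix [-0.029 -0.267] top x range (np.float64(-0.033), np.float64(-0.0233)) top mean [-0.0281 -0.2663  0.0708]
green 9 [247.7 243.8] raymix [ 0.0168 -0.1813] top x range (np.float64(0.0135), np.float64(0.0234)) top mean [ 0.0179 -0.1805  0.0713]
[-0.1074536  -0.17381322  0.24583334] [-0.22636777  0.46240334  0.22085443] [ 0.99890288  0.03934942  0.02535961 -0.00124232]
```

View pics/zz2.png

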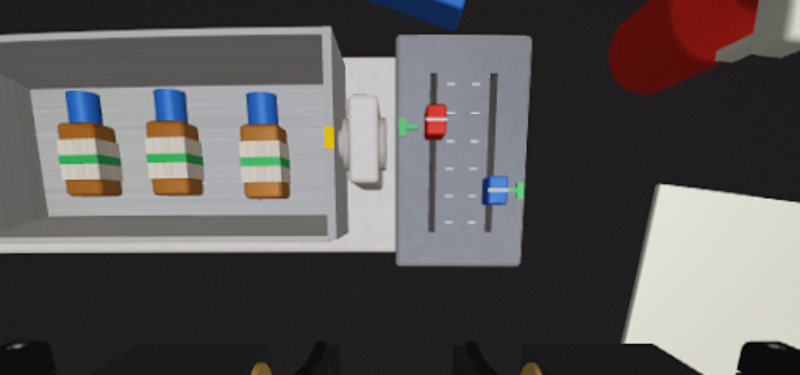

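Both caps are within about 1 mm of their pointers (red −0.5, blue −1.0). Final check of the drum and bystanders.

```bash
python3 sec.py fin; python3 - <<'E'
from h import *
for t in ('i','fin'):
  c=load('scene',t)
  P=cloud(c);hsv=cv2.cvtColor(c['color'],cv2.COLOR_RGB2HSV);M=tomix(P)
  m=(hsv[...,0]>18)&(hsv[...,0]<32)&(hsv[...,1]>120)&(M[...,1]>.08)&(M[...,1]<.18)&(abs(M[...,0])<.06)
  v,u=np.nonzero(m);pts=np.array([tomix(onz(c,a,b,.142)) for a,b in zip(u,v)])
  print(t,'stripe',len(u),pts.mean(0).round(4),M[m].mean(0).round(4))
# end plate top edges / rims
a=load('scene','a')['color'].astype(int);b=load('scene','fin')['color']
cv2.imwrite('pics/fin2.png',np.hstack([a.astype(np.uint8)[110:330,150:430,::-1],b[110:330,150:430,::-1]]))
P=tomix(cloud(load('scene','fin'))).reshape(-1,3);P=P[(P[:,1]>-.12)&(P[:,1]<.07)]
for s in (-1,1):
    q=P[(P[:,0]*s>.045)&(P[:,0]*s<.066)&(P[:,2]>.09)&(P[:,2]<.16)];print('wall',s,len(q),np.percentile(q[:,2],98).round(4))
E
```

```text
[-0.1074536  -0.17381322  0.24583334] [-0.22636777  0.46240334  0.22085443]
scene floor deg 2.23 594 z0 0.0862
scene -1 rim z p95 [0.1421 0.1453]
scene 1 rim z p95 [0.1455 0.1478]
side floor deg 5.95 113 z0 0.095
side -1 rim z p95 [0.1432 0.1445]
side 1 rim z p95 [0.1439 0.1462]
i stripe 92 [-0.0004  0.1174  0.142 ] [-1.000e-04  1.175e-01  1.426e-01]
fin stripe 91 [-0.0015  0.1167  0.142 ] [-0.001   0.1168  0.1429]
wall -1 818 0.1452
wall 1 416 0.1476
```

View pics/fin2.png

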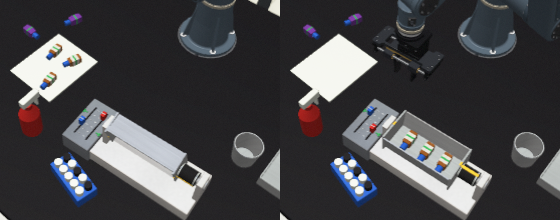

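View pics/sec_fin.png

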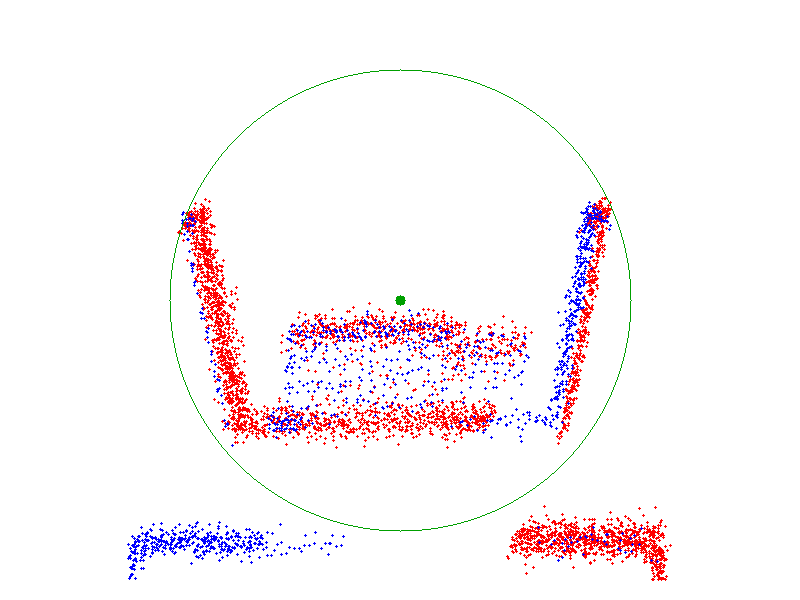

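```bash
python3 -c "
from rig import hand_in
print(hand_in())"
```

```text
the job is handed in; nothing more can be done
None
```

The mixer is set up as asked, in the order asked, and I handed the job in at about 40 s of the 210 s allowed.

- **Drum:** I turned it about 110° by pushing and pressing its rims with the shut fingers, because the tool cannot tilt. It was level to about 1° before the bottles went in. The last check puts the yellow stripe 1–3° off straight up: rim heights give about 1°, the stripe's position about 3°. The final floor-angle fit read 2–6°, but the bottles blocked most of that view, so I set it aside.
- **Bottles:** Only three were on the white board. All three now lie flat in the drum and the board is empty. The purple look-alikes were left alone.
- **Sliders:** I gripped each cap and dragged it to its pointer after the bottles were in. The last overhead view shows red within about 0.5 mm and blue within about 1 mm.
- **Bystanders:** The spray bottle, tube rack and beaker look unmoved when I compare the before and after pictures. The gripper was open and clear of everything at hand-in.

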